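Roll a mailing tube onto the labelling mark, press it on the label pad and chock it

ROBOT

A 7-joint arm with a two-finger parallel gripper is mounted at the origin on the work surface. World frame = base frame: x ahead of the robot, y to its left, z up, the work surface at z = 0. Lengths are in m, angles in rad, forces in N, time in s.
With the tool pointing down it reaches from about 0.375 to 0.925 m from the base axis. Payload 3.1 kg.
Tool frame: the origin (TCP) lies at the very end of the fingers, on their centre line; the grasp point (between the pads) lies 19 mm behind it (grip_point_offset is the distance from the TCP to the grasp point, in m); z points along the fingers, y is the direction in which the jaws open and shut (so a half turn about z gives the same grasp; the last joint's range is limited). The gripper opens to 85 mm and grips with 20 to 120 N. Pads are 22 mm wide; open, the fingers measure 114 mm over their backs; the gripper's body (76 mm by 85 mm) begins 54 mm behind the grasp point. The pads swing forward as they close: fully open they stand 13 mm farther back than shut.
Start: joints at [1.205, 0.383, 0.044, 1.598, -0.018, 1.161, -0.05], TCP at [0.172, -0.627, 0.231] pointing down, gripper open.
Joint ranges: [-2.61, 2.61], [-0.41, 2.15], [-1.48, 1.57], [0, 2.5], [-1.57, 4.71], [0.05, 1.97], [-2.85, 2.85]. Speed limits (rad/s): [2.79, 2.79, 3.14, 3.14, 3.14, 3.14, 3.14].

INTERFACE

Orientations are given as a rotation vector (axis times angle).
In Python, from plant import * gives the robot as it stands.
- The arm moves only by the tool move_arm, never from a script. Its argument "steps" is a list of rows, each a list of 7 numbers: the shift along the tool's x, y, z in m, then the turn, a rotation vector about the tool's x, y, z in degrees, then the opening in per cent of the stroke, from 0 (shut) to 100 (fully open). In form: [[tx, ty, tz, wx, wy, wz, grip], ...]. A call has 1 to 5 rows; each row is the pose to reach, as a shift and turn from the pose commanded when the call began, along the tool's axes at that moment; what a row does not reach only later rows make up. A row lasts 1/10 s, in which the tool goes at most 50 mm and 8.59 degrees, less where a joint would pass 70% of its speed; a pose out of reach is approached as far as the arm can. A call with a gripper value outside its range is refused whole. The fingers move at their own pace and stop on an object; "grip_force" is the grip in N (left out, the last holds). Time passes only in rows, so rows that repeat a pose let the fingers close. It gives the time, the measured TCP pose, the force and the opening at its end, in the units of the state.
- get_obs(): the state, without advancing time (a new reading comes with each control period).
- get_image(name): name is "side" or "top" or "wrist"; returns (picture, depth): 420x560x3 uint8, blue, green, red; 420x560 float32, m along the optical axis (not along the pixel's ray), 0 where there is no reading.
- calibration(name): a dict with "fx", "fy", "cx", "cy" (pixels), "k1" (the pictures are not rectified: a ray, as slopes to the right and down, at radius r is drawn at 1 + k1 r^2 times it, then the intrinsics apply), "R" (3x3) and "t" (3): a world point X has camera coordinates R X + t; the wrist camera has in their place "hand_eye" (4x4, takes a point from camera to tool coordinates, whose origin is the TCP and whose axes are the flange's). Camera axes: x right, y down, z forward; pixel columns grow to the right and rows downward; lengths in m; the calibration is good to about 2 mm. A picture is of the moment at which its call begins: read the wrist's pose just before it. calibration takes no time and is no camera call.
- sign_off(): hands the job in, once; it reports no verdict.
The state is a dict: "time_s": time; "q": joint angles; "joint_velocities": joint speeds; "joint_torque": joint torques, N m; "tcp_pos": TCP position; "eef_rot": TCP orientation; "wrist_force": force on the tool from outside, world axes, zero at the start; "wrist_torque": the same for the moment, N m; "grip_width": finger opening in m.
Only numpy, scipy, OpenCV 4.12 (cv2) and the standard library are available. Lean on these libraries where they do the work, as an engineer would, in place of code of your own. Each camera call takes 0.05 s, during which the arm holds its last target.

TASK

Roll the mailing tube along the felt lane by pushing its side, without lifting it, up to the sprung label pad at the lane's end, and press it squarely against the pad with about 8 N (never over 11 N) for a second so that the label takes. Then ease off slowly and let go, so that the tube comes to rest by itself on the white mark across the lane instead of being thrown back by the spring. Finally take the wooden chock by its grip and set it on the lane with its toe up against the back of the tube, so that the tube cannot roll away, still on its mark; leave the tape roll, steel cup and carton alone.

Things in the scene. Friction and masses are not known exactly. Their poses are not given: they have to be found in the camera images.
- lane: grey felt-topped lane flat on the bench, 420 (x) by 220 mm (y), top 6 mm above the bench; origin: centre of its underside, z up. The tube rolls towards +x, where the stop stands. A white mark 36 mm wide crosses it at x = +80 mm: the tube's axis belongs above it. A tube left at 20 mm/s stops within a few mm, at 100 mm/s it rolls on 30 to 40 mm. Sliding on the felt costs about 1 N
- stop: grey bracket across the lane, 200 mm wide, 85 high; origin: foot of its front face, mid-width, at the lane's top; x as the lane's. Before it a flat label pad, 160 mm wide, 20 to 70 mm above the lane; its face is at x = -45 mm (a tube touching it has its axis on the mark) but a set screw shifts it up to 12 mm either way, unmeasured. The pad gives 4 N per mm from zero, up to 10 mm
- tube: closed brown cardboard mailing tube with white end caps, 90 mm diameter, 180 mm long, about 0.4 kg, lying on the lane, axis across the lane; origin at its centre (45 mm above the lane), its axis is its y; x and z turn as it rolls. It is too fat to be gripped
- chock: plywood block 80 (x) by 70 (y) by 20 mm high, 0.18 kg, on the bench; origin: centre of its underside, z up. An upright wooden grip, 28 mm wide (y) by 35 (x), rises from it to 85 mm height, centred at x = -18 mm. The toe is the straight front edge at x = +40 mm: when it touches the tube, the tube's axis is 77 mm ahead (+x) of the origin
- tape: roll of clear packing tape lying flat, 100 mm diameter, 48 mm high, origin at the centre of its underside; to be left alone
- cup: open steel cup, 70 mm diameter, 85 mm high, origin at the centre of its underside; to be left alone
- carton: small upright white carton, 90 by 70 by 110 mm high, origin at the centre of its underside; to be left alone
There are look-alikes about, which are no part of the job. Of the things that look like the tube, the smallest one is meant.

How it is judged:
By the outcome, as a careful person would: the job done as asked, in the order asked, and still so for the second after the job is handed in, with the robot touching nothing.
It also fails if it takes over 72 s, if anything falls off the work surface, if the arm or the gripper's body presses on something with over 40 N, if the wrist force passes 120 N, or if a joint passes its speed limit or range.

## Working session

There is one attempt and no reset: what is moved stays moved. The work goes in short steps, Python scripts to look and compute and a tool call to move; the robot and the scene stay as the last step left them, time stands still between calls to the robot, and variables do not carry over. Pictures are saved under pics/ and viewed, and the job is handed in when it is done.

Besides the shell and the picture viewer there is one more tool, called after "Emit:" by a JSON object that holds its "api" and its "payload". move_arm: Moves the arm, as the interface text tells. Its arguments: {"type":"object","properties":{"steps":{"type":"array"},"grip_force":{"type":"number"}},"required":["steps"]}

```bash
ls; mkdir -p pics; python3 - <<'E'
from plant import *
import cv2,pickle
o=get_obs();print(o)
for n in("side","top","wrist"):
    im,d=get_image(n);cv2.imwrite(f"pics/{n}0.png",im);pickle.dump((im,d,calibration(n),get_obs()),open(f"{n}0.pkl","wb"));print(n,calibration(n))
E
```

```text
pics
{'time_s': 0.0, 'q': array([ 1.20520877,  0.38384587,  0.04384861,  1.59955257, -0.01792432,
        1.16117559, -0.04987072]), 'joint_velocities': array([-4.18420144e-04,  1.32125053e-03,  2.25064646e-03,  1.11383841e-03,
        1.91630634e-03,  9.74352178e-04, -9.02507660e-06]), 'joint_torque': array([ 3.66943568e-04, -4.33461034e+01,  1.02444436e+00, -2.49511725e+01,
        1.05771743e-02,  1.13362551e-02,  3.48182922e-06]), 'tcp_pos': array([ 0.17173821, -0.62594416,  0.22989026]), 'eef_rot': array([-3.11093262e+00, -4.19177993e-01,  7.32574393e-04]), 'wrist_force': array([-0.09762859,  0.02677725,  0.27611719]), 'wrist_torque': array([ 0.02539716,  0.01028724, -0.01286475]), 'grip_width': 0.0853640988770708}
side {'fx': 525.7169946418711, 'fy': 525.7169946418711, 'cx': 281.7789871014496, 'cy': 200.7755023044173, 'k1': 0.03967799794024778, 'R': array([[-0.81637618, -0.57718435, -0.01970165],
       [-0.40449854,  0.5958104 , -0.69382339],
       [ 0.41220245, -0.5584516 , -0.71987564]]), 't': array([0.37079   , 0.24953694, 1.13613047])}
top {'fx': 387.6939338468162, 'fy': 387.6939338468162, 'cx': 283.20134509975406, 'cy': 207.7534221253983, 'k1': -0.038160556868254654, 'R': array([[-0.04180372, -0.9991156 , -0.0045242 ],
       [-0.97765141,  0.04183857, -0.2060273 ],
       [ 0.20603437, -0.00418962, -0.97853579]]), 't': array([-0.03133283,  0.48938817,  1.1063058 ])}
wrist {'fx': 333.1562294667112, 'fy': 333.1562294667112, 'cx': 277.42384202548027, 'cy': 212.62357059393727, 'k1': -0.06670363047610679, 'hand_eye': array([[-5.13498891e-05, -9.51429051e-01, -3.07868087e-01,
         8.03799431e-02],
       [ 9.99999829e-01,  1.30409442e-04, -5.69806417e-04,
        -1.27654543e-04],
       [ 5.82279284e-04, -3.07868064e-01,  9.51428881e-01,
        -1.41792816e-01],
       [ 0.00000000e+00,  0.00000000e+00,  0.00000000e+00,
         1.00000000e+00]])}
```

View pics/top0.png

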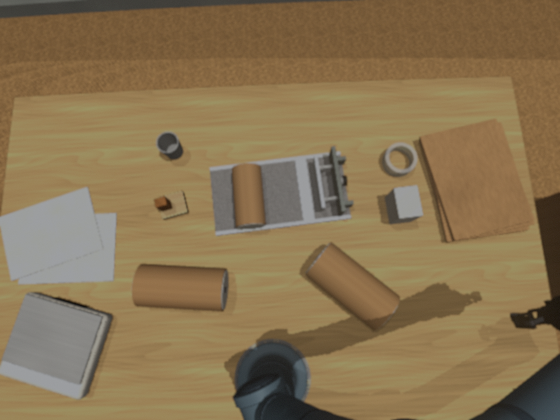

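View pics/side0.png

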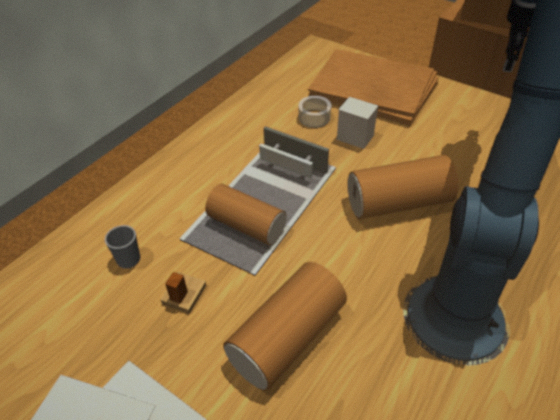

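View pics/wrist0.png

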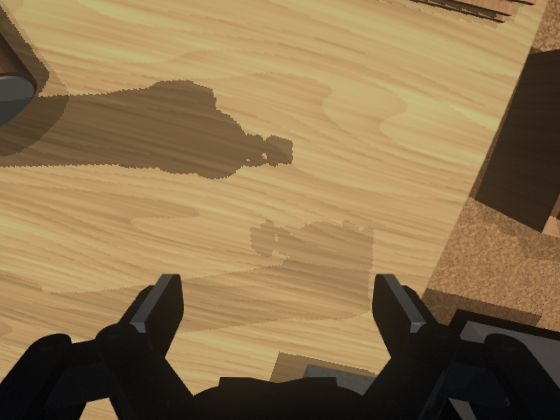

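The top view shows three tube-like things: (248,195) on the lane, (182,287) and (352,285) on the bench. The one on the lane is the smallest, so it's the tube meant. The stop is at (335,182), the chock at (171,204), the cup at (170,146), the tape at (400,159) and the carton at (405,204).

```bash
cat > h.py <<'E'
import numpy as np,cv2,pickle
from scipy.spatial.transform import Rotation as Rn
def camRT(c,obs=None):
    if 'R' in c: return np.array(c['R']),np.array(c['t'])
    H=np.array(c['hand_eye']);T=np.eye(4);T[:3,:3]=Rn.from_rotvec(obs['eef_rot']).as_matrix();T[:3,3]=obs['tcp_pos']
    M=np.linalg.inv(T@H);return M[:3,:3],M[:3,3]
def slopes(c,uv):
    uv=np.atleast_2d(np.array(uv,float));d=np.c_[(uv[:,0]-c['cx'])/c['fx'],(uv[:,1]-c['cy'])/c['fy']]
    s=d.copy()
    for _ in range(20): s=d/(1+c['k1']*(s**2).sum(1,keepdims=True))
    return s
def onplane(c,uv,z,obs=None):
    R,t=camRT(c,obs);s=slopes(c,uv);D=np.c_[s,np.ones(len(s))]@R;C=-R.T@t
    k=(z-C[2])/D[:,2];return C+k[:,None]*D
def proj(c,X,obs=None):
    R,t=camRT(c,obs);P=np.atleast_2d(X)@R.T+t;s=P[:,:2]/P[:,2:];s=s*(1+c['k1']*(s**2).sum(1,keepdims=True))
    return np.c_[s[:,0]*c['fx']+c['cx'],s[:,1]*c['fy']+c['cy']]
def cloud(c,d,obs=None):
    h,w=d.shape;v,u=np.mgrid[:h,:w];s=slopes(c,np.c_[u.ravel(),v.ravel()])
    z=d.ravel();P=np.c_[s*z[:,None],z];R,t=camRT(c,obs);return ((P-t)@R).reshape(h,w,3)
E
python3 - <<'E'
from h import *
for n,box in(("top",(140,120,440,250)),("side",(90,80,390,320))):
    im,d,c,o=pickle.load(open(n+"0.pkl","rb"));x0,y0,x1,y1=box
    k=800/(x1-x0)
    k=min(k,600/(y1-y0))
    cv2.imwrite(f"pics/{n}0c.png",cv2.resize(im[y0:y1,x0:x1],None,fx=k,fy=k,interpolation=cv2.INTER_CUBIC))
    P=cloud(c,d)
    for uv in((248,195),(182,287),(352,285),(281,195),(172,213),(163,202),(318,182),(340,165)) if n=="top" else ((245,205),(285,330),(405,185),(225,245),(178,275),(195,293),(285,150),(290,163)):
        print(n,uv,P[uv[1],uv[0]].round(4))
E
```

```text
top (248, 195) [0.52   0.0482 0.0962]
top (182, 287) [0.2662 0.2298 0.1227]
top (352, 285) [ 0.2526 -0.2277  0.1219]
top (281, 195) [ 0.5372 -0.047   0.0095]
top (172, 213) [0.492  0.2895 0.0211]
top (163, 202) [0.5128 0.2983 0.0841]
top (318, 182) [ 0.5548 -0.1577  0.0795]
top (340, 165) [ 0.6283 -0.2385  0.0055]
side (245, 205) [0.5155 0.0608 0.0969]
side (285, 330) [0.2408 0.2873 0.1154]
side (405, 185) [ 0.2307 -0.2003  0.1078]
side (225, 245) [0.532  0.1291 0.0053]
side (178, 275) [0.5138 0.2953 0.086 ]
side (195, 293) [0.4899 0.2813 0.0217]
side (285, 150) [ 0.5908 -0.2101  0.0392]
side (290, 163) [ 0.5378 -0.1583  0.0557]
```

View pics/top0c.png

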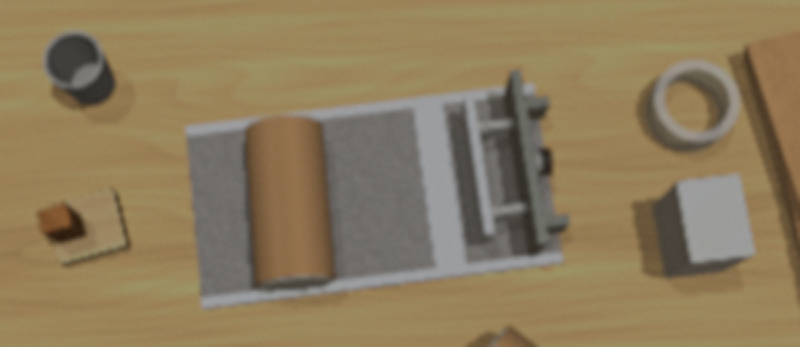

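View pics/side0c.png

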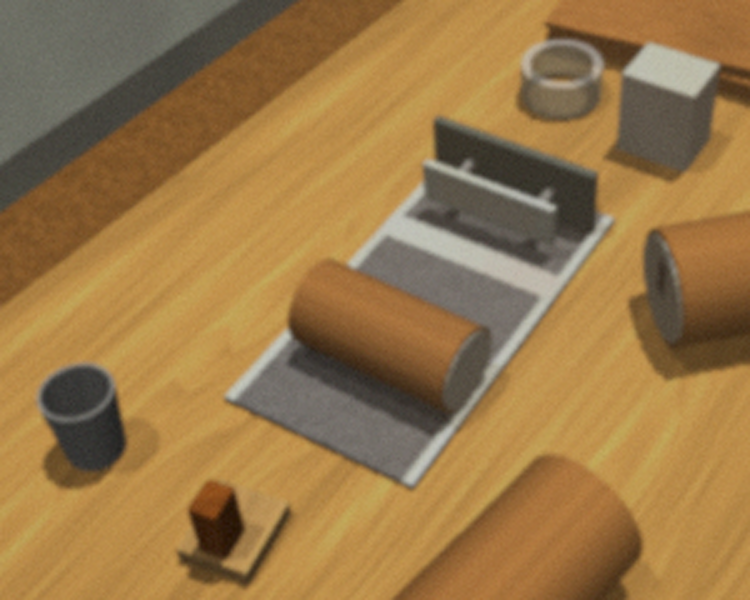

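```bash
python3 - <<'E'
from h import *
c0=np.array([[188,128],[203,305],[560,262],[533,85],[415,108],[437,268],[443,105],[467,263]])
im,d,c,o=pickle.load(open("top0.pkl","rb"))
Q=onplane(c,c0/(800/300)+[140,120],0.006);print(Q.round(4))
print([np.linalg.norm(Q[i]-Q[j]).round(4) for i,j in((0,1),(1,2),(2,3),(3,0))])
ims,ds,cs,_=pickle.load(open("side0.pkl","rb"))
s0=np.array([[230,398],[413,484],[612,218],[400,212],[550,298]])
Qs=onplane(cs,s0/2.5+[90,80],0.006);print('side',Qs.round(4))
for nm,cc,dd in(("top",c,d),("side",cs,ds)):
    P=cloud(cc,dd).reshape(-1,3);P=P[dd.ravel()>0]
    # lane plane etc
    m=(abs(P[:,0]-.52)<.12)&(abs(P[:,1]-.05)<.09)&(P[:,2]>.06);T=P[m]
    # cylinder: fit axis height .051; residual on points
    from scipy.optimize import least_squares
    def f(p):
        a=np.array([np.cos(p[0]),np.sin(p[0]),0]);n=np.array([-a[1],a[0],0]);return np.hypot(T@n-p[1],T[:,2]-p[2])-.045
    r=least_squares(f,[0.07,-.05,.05],loss='soft_l1',f_scale=.003)
    a=np.array([np.cos(r.x[0]),np.sin(r.x[0])]);n=np.array([-a[1],a[0]]);e=T[:,:2]@a
    print(nm,len(T),'ang',np.degrees(r.x[0]),'off',r.x[1],'z',r.x[2],'ends',np.percentile(e,[1,99]),'rms',np.sqrt(np.mean(r.fun**2)))
    ce=np.percentile(e,[1,99]).mean();print('centre',a*ce+n*r.x[1])
    for lab,lo,hi,b in(("chockbase",.012,.028,(.49,.29,.08)),("chockgrip",.075,.095,(.515,.30,.05)),("pad",.035,.078,(.56,-.155,.12)),("bracket",.08,.1,(.56,-.2,.13))):
        m=(abs(P[:,0]-b[0])<b[2])&(abs(P[:,1]-b[1])<b[2]*.7)&(P[:,2]>lo)&(P[:,2]<hi)
        K=P[m]
        if len(K)<5:continue
        rect=cv2.minAreaRect(K[:,:2].astype(np.float32)*1000);print(lab,len(K),K.mean(0).round(4),rect)
E
```

```text
[[ 0.636   0.1734  0.006 ]
 [ 0.4225  0.1567  0.006 ]
 [ 0.4552 -0.2568  0.006 ]
 [ 0.6721 -0.2412  0.006 ]
 [ 0.6491 -0.0982  0.006 ]
 [ 0.4542 -0.1142  0.006 ]
 [ 0.6514 -0.1318  0.006 ]
 [ 0.4586 -0.1491  0.006 ]]
[np.float64(0.2141), np.float64(0.4148), np.float64(0.2175), np.float64(0.4162)]
side [[ 0.6308  0.1749  0.006 ]
 [ 0.4193  0.1557  0.006 ]
 [ 0.4563 -0.2589  0.006 ]
 [ 0.6586 -0.1345  0.006 ]
 [ 0.4455 -0.1163  0.006 ]]
top 1836 ang 3.1380255100655985 off 0.021876383780966114 z 0.0514368612571183 ends [0.43826389 0.61858335] rms 0.0030276473644351926
centre [0.52643373 0.05077028]
chockbase 446 [0.5173 0.2803 0.0205] ((520.2490844726562, 289.6675720214844), (71.60559844970703, 82.10765075683594), 13.98888111114502)
chockgrip 126 [0.5149 0.3068 0.0847] ((515.5049438476562, 308.15631103515625), (28.46933364868164, 36.00410842895508), 12.052033424377441)
pad 559 [ 0.5598 -0.1904  0.0618] ((561.8893432617188, -196.86172485351562), (198.20704650878906, 87.64073944091797), 1.4768370389938354)
bracket 316 [ 0.5613 -0.2141  0.0904] ((560.3128662109375, -192.52655029296875), (199.0714569091797, 65.0631332397461), 6.364799499511719)
side 2317 ang 7.460732210124866 off 0.015491473968395965 z 0.125706473637899 ends [0.43584845 0.61854376] rms 0.011632908182817118
centre [0.52072139 0.08381498]
chockbase 652 [0.5058 0.291  0.0204] ((517.7271118164062, 290.78717041015625), (71.77045440673828, 84.06402587890625), 14.209771156311035)
chockgrip 232 [0.5114 0.3095 0.0847] ((513.6023559570312, 308.1328125), (28.770782470703125, 38.371097564697266), 16.19952392578125)
pad 1472 [ 0.5554 -0.1862  0.0582] ((559.03759765625, -186.17543029785156), (201.78330993652344, 67.9976806640625), 6.024726390838623)
bracket 426 [ 0.5575 -0.2125  0.0887] ((561.8195190429688, -190.57992553710938), (201.79025268554688, 70.255615234375), 2.3414313793182373)
```

```bash
cat >> h.py <<'E'
def tubefit(c,d,obs=None,c0=(.526,.051),r0=.11):
    from scipy.optimize import least_squares
    P=cloud(c,d,obs).reshape(-1,3);P=P[d.ravel()>0]
    T=P[(abs(P[:,0]-c0[0])<.13)&(abs(P[:,1]-c0[1])<.075)&(P[:,2]>.03)&(P[:,2]<.105)]
    for it in range(4):
        def f(p):
            a=np.array([np.cos(p[0]),np.sin(p[0]),0]);n=np.array([-a[1],a[0],0]);return np.hypot(T@n-p[1],T[:,2]-.051)-.045
        if it==0: r=least_squares(f,[0.08,-c0[0]*.08+c0[1]],loss='soft_l1',f_scale=.003)
        else: r=least_squares(f,r.x)
        k=abs(r.fun)<.008;T=T[k]
    a=np.array([np.cos(r.x[0]),np.sin(r.x[0])]);n=np.array([-a[1],a[0]]);e=T[:,:2]@a;q=np.percentile(e,[.5,99.5])
    return np.degrees(r.x[0]),a*q.mean()+n*r.x[1],q[1]-q[0],np.sqrt(np.mean(f(r.x)**2)) if 0 else len(T)
LA=np.radians(4.6);LX=np.array([np.sin(LA),-np.cos(LA)]);LY=np.array([np.cos(LA),np.sin(LA)]);LC=np.array([.545,-.0418])
def lane(p): p=np.asarray(p)[:2]-LC;return np.array([p@LX,p@LY])
def world(l): return LC+l[0]*LX+l[1]*LY
def rel(o,xy,z,xang):
    """move to TCP (xy,z), pointing down, tool x at heading xang deg"""
    R=Rn.from_rotvec(o['eef_rot']);a=np.radians(xang)
    G=np.c_[[np.cos(a),np.sin(a),0],[np.sin(a),-np.cos(a),0],[0,0,-1]]
    s=R.inv().apply(np.r_[xy,z]-o['tcp_pos']);w=(R.inv()*Rn.from_matrix(G)).as_rotvec(degrees=True)
    print('shift mm',(s*1000).round(1),'turn',w.round(2))
def show(o):
    print('t',round(o['time_s'],2),'tcp',o['tcp_pos'].round(4),'lane',(lane(o['tcp_pos'])*1000).round(1),'F',o['wrist_force'].round(2),'Flane',(o['wrist_force'][:2]@LX).round(2),'Tq',o['wrist_torque'].round(2),'w',round(o['grip_width'],4))
E
python3 - <<'E'
from h import *
from plant import *
for n in("top","side"):
    im,d,c,o=pickle.load(open(n+"0.pkl","rb"));r=tubefit(c,d);print(n,r,lane(r[1]))
    P=cloud(c,d).reshape(-1,3);P=P[d.ravel()>0]
    L=np.c_[(P[:,:2]-LC)@LX,(P[:,:2]-LC)@LY,P[:,2]]
    m=(L[:,0]>.08)&(L[:,0]<.2)&(abs(L[:,1])<.075);
    for z0,z1 in((.066,.082),(.03,.066),(.082,.095)):
        K=L[m&(L[:,2]>z0)&(L[:,2]<z1)];print(z0,len(K),np.percentile(K[:,0],[2,10,25,50,75,90,98]).round(4))
    K=P[(abs(P[:,0]-.515)<.05)&(abs(P[:,1]-.305)<.04)&(P[:,2]>.08)]
    print('grip',K.mean(0),cv2.minAreaRect((K[:,:2]*1000).astype(np.float32)))
o=get_obs();show(o);rel(o,world((-.175,-.0115)),.15,94.6)
E
```

```text
top (np.float64(3.1535686094685387), array([0.527044  , 0.05075367]), np.float64(0.18125424914792232), 1841) [-0.09369559 -0.01047546]
0.066 243 [0.1164 0.117  0.1191 0.1228 0.1267 0.1705 0.1963]
0.03 341 [0.1164 0.1167 0.1336 0.1631 0.1706 0.1946 0.199 ]
0.082 207 [0.1699 0.1704 0.1721 0.1753 0.1785 0.1808 0.1822]
grip [0.5151726  0.30763445 0.08531067] ((515.5150756835938, 308.1755676269531), (28.425708770751953, 36.037818908691406), 11.888327598571777)
side (np.float64(3.139187812367077), array([0.52554861, 0.05108201]), np.float64(0.181917584148102), 2592) [-0.0941428 -0.0119397]
0.066 512 [0.1137 0.1158 0.1177 0.124  0.1698 0.1716 0.1733]
0.03 905 [0.1134 0.1151 0.1165 0.1197 0.1697 0.1719 0.1737]
0.082 266 [0.166  0.1676 0.1695 0.1718 0.1756 0.1793 0.1818]
grip [0.51208987 0.30856585 0.08563085] ((513.1502075195312, 308.298583984375), (28.073427200317383, 38.02370071411133), 19.11287498474121)
t 0.15 tcp [ 0.1718 -0.6261  0.2302] lane [ 552.5 -418.8] F [0.1  0.85 0.3 ] Flane -0.84 Tq [0.02 0.02 0.01] w 0.0852
shift mm [ 535.9 -638.6   81.4] turn [ -0.1   -0.08 -79.25]
```

Emit:
{"api": "move_arm", "payload": {"steps": [[0.15, -0.19, 0, 0, 0, -40, 100], [0.15, -0.19, 0, 0, 0, -40, 100], [0.15, -0.19, 0, 0, 0, -40, 100], [0.15, -0.19, 0, 0, 0, -40, 100], [0.15, -0.19, 0, 0, 0, -40, 100]]}}

```text
time_s: 0.65
tcp_pos: [0.2672, -0.4009, 0.2309]
eef_rot: [-2.777, -1.468, -0.0]
wrist_force: [1.4, -0.4, 0.4]
grip_width: 0.0854
```

```bash
cat > n.py <<'E'
from h import *
from plant import *
import sys
o=get_obs();show(o);a=list(map(float,sys.argv[1:]))
if a: rel(o,world((a[0]/1000,a[1]/1000)),a[2]/1000,a[3] if len(a)>3 else 94.6)
E
python3 n.py -175 -11 150
```

```text
t 0.65 tcp [ 0.2672 -0.4009  0.2309] lane [ 335.6 -305.7] F [ 1.41 -0.39  0.35] Flane 0.5 Tq [-0.02 -0.11 -0.02] w 0.0854
shift mm [582.4 -91.1  81.3] turn [-3.000e-02 -5.000e-02 -3.888e+01]
```

Emit:
{"api": "move_arm", "payload": {"steps": [[0.247, -0.039, 0, 0, 0, -39, 100], [0.247, -0.039, 0, 0, 0, -39, 100], [0.247, -0.039, 0, 0, 0, -39, 100], [0.247, -0.039, 0, 0, 0, -39, 100], [0.247, -0.039, 0, 0, 0, -39, 100]]}}

```text
time_s: 1.15
tcp_pos: [0.3749, -0.1767, 0.2313]
eef_rot: [2.13, 2.308, -0.001]
wrist_force: [1.1, -0.4, 0.1]
grip_width: 0.0858
```

```bash
python3 n.py -175 -11 150
```

```text
t 1.15 tcp [ 0.3749 -0.1767  0.2313] lane [ 120.8 -180.3] F [ 1.09 -0.41  0.06] Flane 0.49 Tq [ 0.02 -0.06 -0.02] w 0.0858
shift mm [296.  169.2  81.1] turn [ 0.01  0.04 -0.02]
```

Emit:
{"api": "move_arm", "payload": {"steps": [[0.296, 0.169, 0, 0, 0, 0, 100], [0.296, 0.169, 0, 0, 0, 0, 100], [0.296, 0.169, 0, 0, 0, 0, 100], [0.296, 0.169, 0, 0, 0, 0, 100], [0.296, 0.169, 0, 0, 0, 0, 100]]}}

```text
time_s: 1.65
tcp_pos: [0.4822, 0.0488, 0.2314]
eef_rot: [2.136, 2.303, -0.0]
wrist_force: [1.2, 0.0, 0.2]
grip_width: 0.0861
```

Emit:
{"api": "move_arm", "payload": {"steps": [[0.075, 0.04, 0.0, 0, 0, 0, 80], [0.097, 0.055, 0.0, 0, 0, 0, 80], [0.097, 0.055, 0.05, 0, 0, 0, 80], [0.097, 0.055, 0.1, 0, 0, 0, 80], [0.097, 0.055, 0.12, 0, 0, 0, 80]]}}

```text
time_s: 2.15
tcp_pos: [0.5258, 0.1478, 0.1063]
eef_rot: [-2.13, -2.302, 0.011]
wrist_force: [-0.6, -0.6, -0.0]
grip_width: 0.0682
```

```bash
python3 n.py -175 -11 28; python3 - <<'E'
from h import *
from plant import *
o=get_obs();im,d=get_image("wrist");cv2.imwrite("pics/w1.png",im)
c=calibration("wrist");r=tubefit(c,d,o);print(r,lane(r[1]))
E
```

```text
t 2.15 tcp [0.5258 0.1478 0.1063] lane [-190.5   -4. ] F [-0.59 -0.62 -0.02] Flane 0.57 Tq [-0.04  0.03  0.02] w 0.0682
shift mm [-15.4  -6.4  78.4] turn [-0.48  0.05 -0.15]
(np.float64(3.022363357158788), array([0.52855677, 0.05112315]), np.float64(0.1779405731958527), 14711) [-0.09394256 -0.00893792]
```

View pics/w1.png

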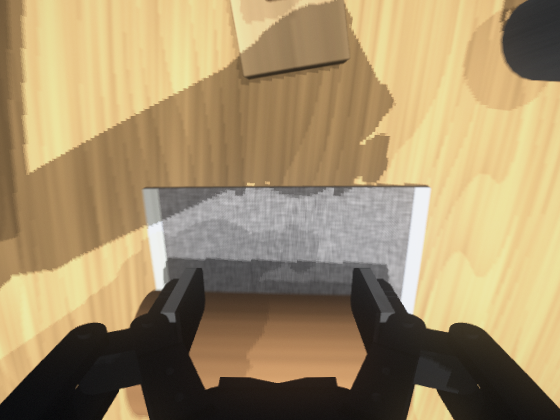

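The wrist view shows the lane's back edge running from (146,187) to (428,185). The tube's side is at row 293, between columns 155 and 405, and the chock is at (295,40). I'll use this edge to check the lane's heading.

```bash
python3 - <<'E'
from h import *
from plant import *
o=get_obs();c=calibration("wrist")
Q=onplane(c,[[146,187],[428,185],[157,270],[418,270]],.006,o);print(Q.round(4),[lane(q).round(4) for q in Q])
d=Q[1]-Q[0];print(np.linalg.norm(d),np.degrees(np.arctan2(d[1],d[0])), 'tube left/right bottom edges')
E
```

```text
[[0.4243 0.1605 0.006 ]
 [0.634  0.1789 0.006 ]
 [0.4301 0.0914 0.006 ]
 [0.6412 0.1089 0.006 ]] [array([-0.2114, -0.104 ]), array([-0.2129,  0.1064]), array([-0.142 , -0.1038]), array([-0.1425,  0.108 ])]
0.21048933043882728 5.008073496861193 tube left/right bottom edges
```

Emit:
{"api": "move_arm", "payload": {"steps": [[-0.005, -0.006, 0.04, 0, 0, 0, 80], [-0.01, -0.006, 0.074, 0, 0, 0, 80], [-0.01, -0.006, 0.076, 0, 0, 0, 80], [-0.01, -0.006, 0.076, 0, 0, 0, 80]]}}

```text
time_s: 2.6
tcp_pos: [0.5243, 0.1377, 0.0357]
eef_rot: [-2.136, -2.303, 0.0]
wrist_force: [0.9, 0.9, -0.4]
grip_width: 0.0682
```

```bash
python3 n.py -175 -10 28 94.7; python3 - <<'E'
from h import *
from plant import *
o=get_obs();im,d=get_image("side");cv2.imwrite("pics/s2.png",im)
E
```

```text
t 2.6 tcp [0.5243 0.1377 0.0357] lane [-180.6   -6.3] F [ 0.86  0.86 -0.4 ] Flane -0.79 Tq [ 0.01 -0.03 -0.02] w 0.0682
shift mm [-5.6 -3.7  7.7] turn [-0.03 -0.01 -0.39]
```

View pics/s2.png

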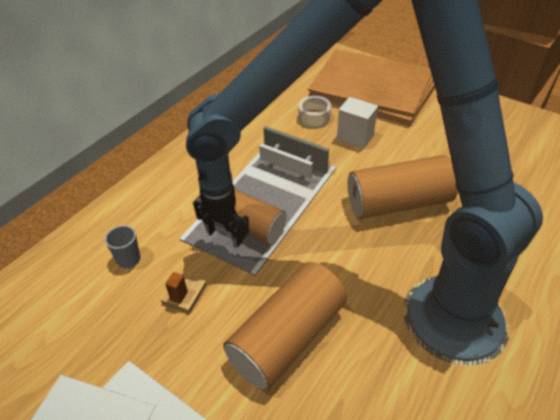

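Emit:
{"api": "move_arm", "payload": {"steps": [[-0.005, -0.004, 0.008, 0, 0, -0.4, 80], [-0.01, -0.004, 0.008, 0, 0, -0.4, 80], [-0.015, -0.004, 0.008, 0, 0, -0.4, 80], [-0.02, -0.004, 0.008, 0, 0, -0.4, 80], [-0.023, -0.004, 0.008, 0, 0, -0.4, 80]]}}

```text
time_s: 3.15
tcp_pos: [0.5224, 0.1135, 0.0277]
eef_rot: [2.128, 2.31, 0.0]
wrist_force: [-0.5, -0.2, -0.9]
grip_width: 0.0682
```

Emit:
{"api": "move_arm", "payload": {"steps": [[-0.002, 0, 0, 0, 0, 0, 80], [-0.004, 0, 0, 0, 0, 0, 80], [-0.006, 0, 0, 0, 0, 0, 80], [-0.008, 0, 0, 0, 0, 0, 80], [-0.01, 0, 0, 0, 0, 0, 80]]}}

```text
time_s: 3.65
tcp_pos: [0.5227, 0.1047, 0.0273]
eef_rot: [-2.127, -2.312, -0.0]
wrist_force: [0.3, 0.7, -1.0]
grip_width: 0.0684
```

```bash
python3 n.py -175 -10 28 94.7
```

```text
t 3.65 tcp [0.5227 0.1047 0.0273] lane [-147.8  -10.4] F [ 0.27  0.68 -0.97] Flane -0.66 Tq [0.03 0.04 0.02] w 0.0684
shift mm [27.2  0.5 -0.7] turn [ 0.   -0.01  0.07]
```

Emit:
{"api": "move_arm", "payload": {"steps": [[-0.003, 0, 0, 0, 0, 0, 80], [-0.007, 0, 0, 0, 0, 0, 80], [-0.011, 0, 0, 0, 0, 0, 80], [-0.015, 0, 0, 0, 0, 0, 80], [-0.019, 0, 0, 0, 0, 0, 80]]}}

```text
time_s: 4.15
tcp_pos: [0.5243, 0.085, 0.0272]
eef_rot: [2.128, 2.311, -0.0]
wrist_force: [0.9, -0.2, -0.1]
grip_width: 0.0683
```

```bash
python3 n.py -175 -10 28 94.7;  python3 - <<'E'
from h import *
from plant import *
o=get_obs();im,d=get_image("side");cv2.imwrite("pics/s3.png",cv2.resize(im[80:320,90:390],None,fx=2.5,fy=2.5))
im,d=get_image("top");cv2.imwrite("pics/t3.png",cv2.resize(im[120:250,140:440],None,fx=2.6,fy=2.6))
E
```

```text
t 4.15 tcp [0.5243 0.085  0.0272] lane [-128.1  -10.5] F [ 0.92 -0.21 -0.12] Flane 0.29 Tq [ 0.04 -0.01 -0.01] w 0.0683
shift mm [46.9  0.6 -0.8] turn [-0.01  0.01  0.03]
```

View pics/s3.png

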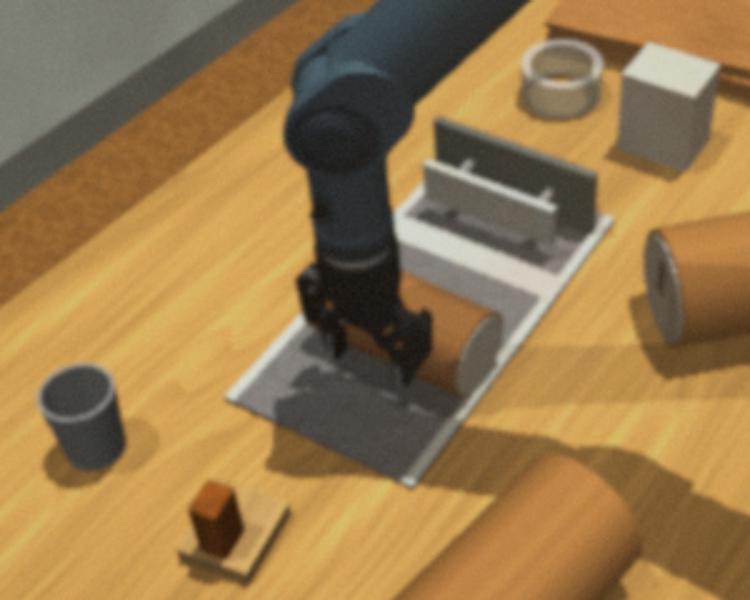

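View pics/t3.png

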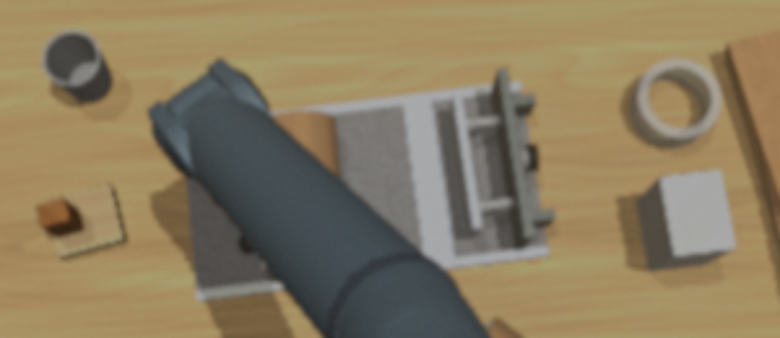

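The side view shows the tube rolling ahead of both fingers, with its near cap at about (480,350) in the crop. I'll keep going at 60 mm/s.

Emit:
{"api": "move_arm", "payload": {"steps": [[-0.006, 0, 0, 0, 0, 0, 80], [-0.012, 0, 0, 0, 0, 0, 80], [-0.018, 0, 0, 0, 0, 0, 80], [-0.024, 0, 0, 0, 0, 0, 80], [-0.03, 0, 0, 0, 0, 0, 80]]}}

```text
time_s: 4.75
tcp_pos: [0.5268, 0.0548, 0.0272]
eef_rot: [2.128, 2.311, -0.0]
wrist_force: [0.3, 0.1, -0.2]
grip_width: 0.0686
```

Emit:
{"api": "move_arm", "payload": {"steps": [[-0.006, 0, 0, 0, 0, 0, 80], [-0.012, 0, 0, 0, 0, 0, 80], [-0.018, 0, 0, 0, 0, 0, 80], [-0.024, 0, 0, 0, 0, 0, 80], [-0.03, 0, 0, 0, 0, 0, 80]]}}

```text
time_s: 5.25
tcp_pos: [0.5293, 0.0253, 0.0273]
eef_rot: [-2.128, -2.311, -0.0]
wrist_force: [0.3, -0.1, -0.9]
grip_width: 0.0679
```

Emit:
{"api": "move_arm", "payload": {"steps": [[-0.006, 0, 0, 0, 0, 0, 80], [-0.012, 0, 0, 0, 0, 0, 80], [-0.017, 0, 0, 0, 0, 0, 80], [-0.022, 0, 0, 0, 0, 0, 80], [-0.027, 0, 0, 0, 0, 0, 80]]}}

```text
time_s: 5.75
tcp_pos: [0.5315, -0.0015, 0.0273]
eef_rot: [-2.128, -2.311, -0.0]
wrist_force: [-0.5, 0.4, 0.4]
grip_width: 0.0681
```

Emit:
{"api": "move_arm", "payload": {"steps": [[-0.004, 0, 0, 0, 0, 0, 80], [-0.008, 0, 0, 0, 0, 0, 80], [-0.011, 0, 0, 0, 0, 0, 80], [-0.014, 0, 0, 0, 0, 0, 80], [-0.016, 0, 0, 0, 0, 0, 80]]}}

```text
time_s: 6.25
tcp_pos: [0.5328, -0.0173, 0.0273]
eef_rot: [2.128, 2.311, -0.0]
wrist_force: [0.9, -0.5, 0.3]
grip_width: 0.0685
```

```bash
cat > look.py <<'E'
from h import *
from plant import *
import sys
k=sys.argv[1]
im,ds=get_image("side");cv2.imwrite(f"pics/s{k}.png",cv2.resize(im[100:250,150:350],None,fx=3.5,fy=3.5,interpolation=cv2.INTER_CUBIC))
it,dt=get_image("top");cv2.imwrite(f"pics/t{k}.png",cv2.resize(it[120:250,140:440],None,fx=2.6,fy=2.6))
pickle.dump((im,ds,it,dt),open(f"v{k}.pkl","wb"))
E
python3 n.py 0 -10 28 94.6; python3 look.py 4
```

```text
t 6.25 tcp [ 0.5328 -0.0173  0.0273] lane [-25.4 -10.2] F [ 0.91 -0.48  0.33] Flane 0.55 Tq [ 0.02 -0.06 -0.  ] w 0.0685
shift mm [-25.4   0.1  -0.7] turn [-0.    0.    0.14]
```

View pics/s4.png

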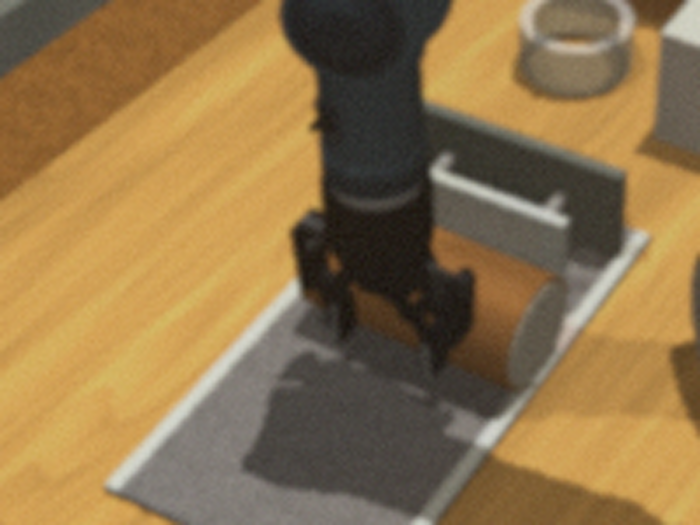

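View pics/t4.png

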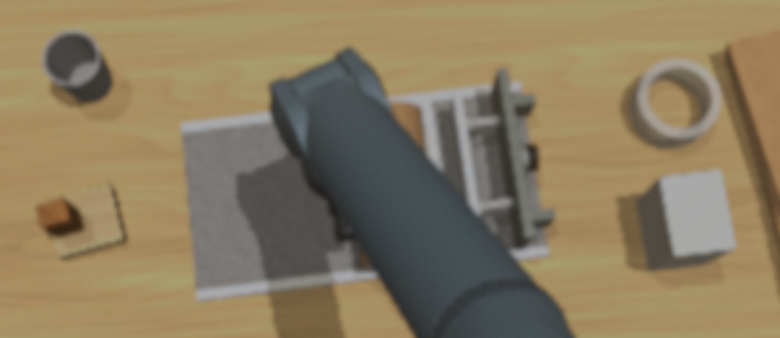

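```bash
cat > tf.py <<'E'
from h import *
from plant import *
import sys
im,ds,it,dt=pickle.load(open(f"v{sys.argv[1]}.pkl","rb"));x=float(sys.argv[2])
from scipy.optimize import least_squares
for n,i,d in(("side",im,ds),("top",it,dt)):
    c=calibration(n);hsv=cv2.cvtColor(i,cv2.COLOR_BGR2HSV)
    br=(hsv[...,0]<18)&(hsv[...,1]>110)&(hsv[...,2]>40)&(d>0)
    P=cloud(c,d)[br];L=np.c_[(P[:,:2]-LC)@LX,(P[:,:2]-LC)@LY,P[:,2]]
    L=L[(abs(L[:,0]-x)<.06)&(abs(L[:,1])<.12)&(L[:,2]>.02)&(L[:,2]<.11)]
    p=np.array([x,0.])
    for it_ in range(5):
        f=lambda p:np.hypot(L[:,0]-p[0]-p[1]*L[:,1],L[:,2]-.051)-.045
        p=least_squares(f,p,loss='soft_l1',f_scale=.002).x
        L=L[abs(f(p))<.007]
    print(n,len(L),'axis x at y=0: %.1f mm, yaw err %.2f deg'%(p[0]*1000,np.degrees(p[1])),'y range',np.percentile(L[:,1],[1,99]).round(3))
E
python3 tf.py 4 .03
```

```text
side 878 axis x at y=0: 33.4 mm, yaw err 1.37 deg y range [-0.103  0.062]
top 76 axis x at y=0: 33.8 mm, yaw err 1.81 deg y range [-0.001  0.07 ]
```

Emit:
{"api": "move_arm", "payload": {"steps": [[-0.003, 0, 0, 0, 0, 0, 80], [-0.006, 0, 0, 0, 0, 0, 80], [-0.009, 0, 0, 0, 0, 0, 80], [-0.012, 0, 0, 0, 0, 0, 80], [-0.015, 0, 0, 0, 0, 0, 80]]}}

```text
time_s: 6.85
tcp_pos: [0.5341, -0.0324, 0.0273]
eef_rot: [2.128, 2.311, -0.0]
wrist_force: [-0.2, -0.1, 0.6]
grip_width: 0.0683
```

Emit:
{"api": "move_arm", "payload": {"steps": [[-0.003, 0, 0, 0, 0, 0, 80], [-0.006, 0, 0, 0, 0, 0, 80], [-0.009, 0, 0, 0, 0, 0, 80], [-0.011, 0, 0, 0, 0, 0, 80], [-0.013, 0, 0, 0, 0, 0, 80]]}}

```text
time_s: 7.35
tcp_pos: [0.5351, -0.0452, 0.0272]
eef_rot: [-2.128, -2.311, 0.0]
wrist_force: [0.9, 1.4, -0.4]
grip_width: 0.0682
```

```bash
python3 n.py 15 -10 28 94.7; python3 look.py 5; python3 tf.py 5 .06;python3 n.py
```

```text
t 7.35 tcp [ 0.5351 -0.0452  0.0272] lane [  2.6 -10.1] F [ 0.91  1.37 -0.39] Flane -1.29 Tq [ 0.04 -0.01  0.  ] w 0.0682
shift mm [-12.4   0.1  -0.8] turn [-0.   -0.    0.04]
side 875 axis x at y=0: 61.1 mm, yaw err 1.42 deg y range [-0.103  0.063]
top 55 axis x at y=0: 62.0 mm, yaw err 1.21 deg y range [-0.099  0.07 ]
t 7.45 tcp [ 0.5352 -0.0454  0.0273] lane [  2.8 -10.1] F [-0.21  0.03 -0.1 ] Flane -0.05 Tq [ 0.03 -0.   -0.03] w 0.0683
```

View pics/s5.png

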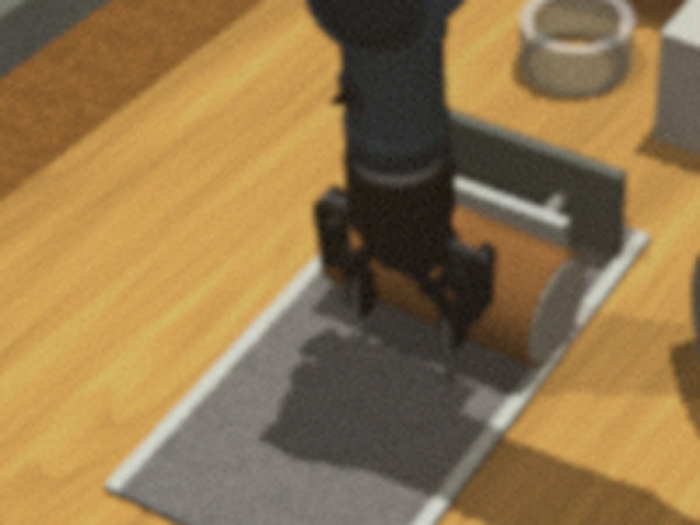

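```bash
python3 - <<'E'
from h import *
from scipy.optimize import least_squares
for n in("side","top"):
    im,d,c,o=pickle.load(open(n+"0.pkl","rb"));P=cloud(c,d)[d>0];L=np.c_[(P[:,:2]-LC)@LX,(P[:,:2]-LC)@LY,P[:,2]]
    for nm,x0,x1,z0,z1 in(("padface",.108,.124,.035,.070),("brface",.16,.178,.078,.088),("brtop",.164,.19,.086,.095)):
        K=L[(L[:,0]>x0)&(L[:,0]<x1)&(abs(L[:,1])<.07)&(L[:,2]>z0)&(L[:,2]<z1)]
        if len(K)<20: continue
        p=least_squares(lambda p:K[:,0]-p[0]-p[1]*K[:,1],[.117,0],loss='soft_l1',f_scale=.001).x
        print(n,nm,len(K),p[0].round(4),'yaw',np.degrees(p[1]).round(2))
E
```

```text
side padface 431 0.1167 yaw -0.36
side brface 126 0.1701 yaw -0.23
side brtop 200 0.1726 yaw 0.19
top padface 60 0.1167 yaw -0.3
top brface 30 0.1704 yaw -0.21
top brtop 181 0.1757 yaw -0.17
```

Emit:
{"api": "move_arm", "payload": {"steps": [[-0.0015, 0, 0, 0, 0, -0.15, 80], [-0.003, 0, 0, 0, 0, -0.15, 80], [-0.0045, 0, 0, 0, 0, -0.15, 80], [-0.006, 0, 0, 0, 0, -0.15, 80], [-0.0075, 0, 0, 0, 0, -0.15, 80]]}}

```text
time_s: 7.95
tcp_pos: [0.5358, -0.0525, 0.0273]
eef_rot: [2.124, 2.314, 0.0]
wrist_force: [0.7, 0.5, -0.8]
grip_width: 0.068
```

```bash
python3 n.py 15 -10 28 94.8
```

```text
t 7.95 tcp [ 0.5358 -0.0525  0.0273] lane [  9.9 -10. ] F [ 0.69  0.51 -0.85] Flane -0.45 Tq [-0.01 -0.01 -0.02] w 0.068
shift mm [-5.1  0.  -0.7] turn [ 0.  -0.   0.1]
```

Emit:
{"api": "move_arm", "payload": {"steps": [[-0.001, 0, 0, 0, 0, 0, 80], [-0.002, 0, 0, 0, 0, 0, 80]]}}

```text
time_s: 8.15
tcp_pos: [0.5359, -0.0546, 0.0273]
eef_rot: [2.125, 2.314, -0.0]
wrist_force: [-0.3, -0.9, -0.6]
grip_width: 0.0684
```

```bash
python3 n.py
```

```text
t 8.15 tcp [ 0.5359 -0.0546  0.0273] lane [ 12.  -10.1] F [-0.28 -0.85 -0.61] Flane 0.83 Tq [ 0.02 -0.   -0.02] w 0.0684
```

Emit:
{"api": "move_arm", "payload": {"steps": [[-0.0005, 0, 0, 0, 0, 0, 80], [-0.001, 0, 0, 0, 0, 0, 80]]}}

```text
time_s: 8.35
tcp_pos: [0.536, -0.0551, 0.0273]
eef_rot: [-2.124, -2.314, -0.001]
wrist_force: [0.9, 0.9, 0.4]
grip_width: 0.0682
```

```bash
python3 n.py
```

```text
t 8.35 tcp [ 0.536  -0.0551  0.0273] lane [ 12.6 -10.1] F [0.87 0.91 0.44] Flane -0.84 Tq [ 0.18  0.07 -0.06] w 0.0682
```

Emit:
{"api": "move_arm", "payload": {"steps": [[-0.0005, 0, 0, 0, 0, 0, 80], [-0.0005, 0, 0, 0, 0, 0, 80]]}}

```text
time_s: 8.55
tcp_pos: [0.536, -0.0553, 0.0273]
eef_rot: [-2.124, -2.314, -0.001]
wrist_force: [-0.8, 2.5, 1.4]
grip_width: 0.0682
```

```bash
python3 n.py
```

```text
t 8.55 tcp [ 0.536  -0.0553  0.0273] lane [ 12.7 -10.1] F [-0.82  2.47  1.41] Flane -2.52 Tq [ 0.35  0.09 -0.04] w 0.0682
```

Emit:
{"api": "move_arm", "payload": {"steps": [[-0.0005, 0, 0, 0, 0, 0, 80], [-0.0005, 0, 0, 0, 0, 0, 80]]}}

```text
time_s: 8.75
tcp_pos: [0.5359, -0.0559, 0.0273]
eef_rot: [-2.124, -2.314, -0.0]
wrist_force: [0.5, 1.9, 1.6]
grip_width: 0.0682
```

```bash
python3 n.py
```

```text
t 8.75 tcp [ 0.5359 -0.0559  0.0273] lane [ 13.4 -10.2] F [0.53 1.92 1.55] Flane -1.87 Tq [ 0.37  0.18 -0.05] w 0.0682
```

Emit:
{"api": "move_arm", "payload": {"steps": [[-0.0005, 0, 0, 0, 0, 0, 80], [-0.0005, 0, 0, 0, 0, 0, 80]]}}

```text
time_s: 8.95
tcp_pos: [0.5359, -0.0568, 0.0272]
eef_rot: [-2.124, -2.314, 0.0]
wrist_force: [-1.3, 2.2, 1.8]
grip_width: 0.0682
```

```bash
python3 n.py
```

```text
t 8.95 tcp [ 0.5359 -0.0568  0.0272] lane [ 14.2 -10.3] F [-1.29  2.18  1.83] Flane -2.28 Tq [ 0.38  0.3  -0.08] w 0.0682
```

Emit:
{"api": "move_arm", "payload": {"steps": [[-0.0005, 0, 0, 0, 0, 0, 80], [-0.0005, 0, 0, 0, 0, 0, 80]]}}

```text
time_s: 9.15
tcp_pos: [0.536, -0.0575, 0.0272]
eef_rot: [-2.125, -2.314, 0.0]
wrist_force: [-0.6, 1.6, 1.2]
grip_width: 0.0683
```

```bash
python3 n.py
```

```text
t 9.15 tcp [ 0.536  -0.0575  0.0272] lane [ 14.9 -10.2] F [-0.6   1.6   1.16] Flane -1.64 Tq [ 0.38  0.26 -0.11] w 0.0683
```

Emit:
{"api": "move_arm", "payload": {"steps": [[-0.0005, 0, 0, 0, 0, 0, 80], [-0.0005, 0, 0, 0, 0, 0, 80]]}}

```text
time_s: 9.35
tcp_pos: [0.536, -0.058, 0.0272]
eef_rot: [-2.125, -2.314, 0.0]
wrist_force: [-1.3, 1.3, 1.0]
grip_width: 0.068
```

```bash
python3 n.py; python3 look.py 6; python3 tf.py 6 .07;python3 n.py
```

```text
t 9.35 tcp [ 0.536  -0.058   0.0272] lane [ 15.5 -10.2] F [-1.28  1.32  0.98] Flane -1.42 Tq [ 0.33  0.28 -0.09] w 0.068
side 886 axis x at y=0: 71.9 mm, yaw err 0.08 deg y range [-0.103  0.067]
top 31 axis x at y=0: 71.9 mm, yaw err 0.25 deg y range [-0.099  0.07 ]
t 9.45 tcp [ 0.5361 -0.058   0.0272] lane [ 15.5 -10.2] F [-1.8   2.05  1.12] Flane -2.19 Tq [ 0.31  0.29 -0.08] w 0.0683
```

View pics/s6.png

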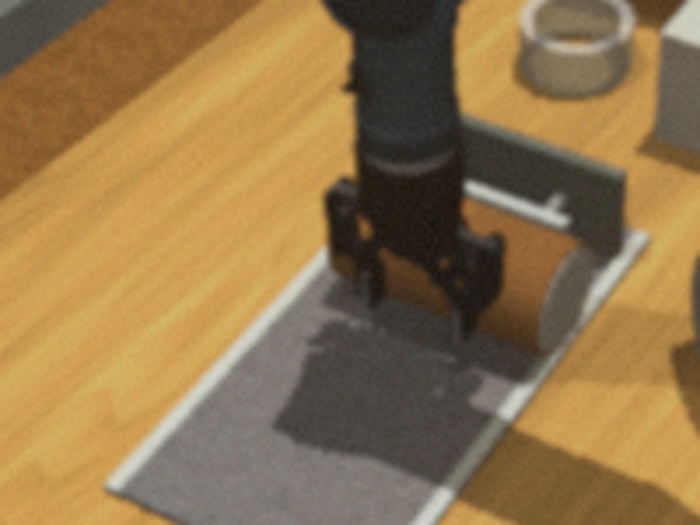

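Emit:
{"api": "move_arm", "payload": {"steps": [[-0.0005, 0, 0, 0, 0, 0, 80], [-0.0005, 0, 0, 0, 0, 0, 80]]}}

```text
time_s: 9.65
tcp_pos: [0.5361, -0.0583, 0.0272]
eef_rot: [-2.124, -2.314, 0.0]
wrist_force: [-0.8, 2.7, 0.9]
grip_width: 0.0683
```

```bash
python3 n.py
```

```text
t 9.65 tcp [ 0.5361 -0.0583  0.0272] lane [ 15.8 -10.2] F [-0.78  2.67  0.9 ] Flane -2.72 Tq [ 0.42  0.33 -0.07] w 0.0683
```

Emit:
{"api": "move_arm", "payload": {"steps": [[-0.0004, 0, 0, 0, 0, 0, 80], [-0.0004, 0, 0, 0, 0, 0, 80]]}}

```text
time_s: 9.85
tcp_pos: [0.5362, -0.0584, 0.0273]
eef_rot: [-2.124, -2.314, -0.0]
wrist_force: [-1.2, 2.8, 0.4]
grip_width: 0.0683
```

```bash
python3 n.py
```

```text
t 9.85 tcp [ 0.5362 -0.0584  0.0273] lane [ 15.9 -10.1] F [-1.2   2.78  0.35] Flane -2.87 Tq [ 0.53  0.36 -0.09] w 0.0683
```

Emit:
{"api": "move_arm", "payload": {"steps": [[-0.0004, 0, 0, 0, 0, 0, 80], [-0.0004, 0, 0, 0, 0, 0, 80]]}}

```text
time_s: 10.05
tcp_pos: [0.5362, -0.0586, 0.0273]
eef_rot: [-2.124, -2.314, -0.001]
wrist_force: [-1.8, 3.2, 2.0]
grip_width: 0.068
```

```bash
python3 n.py
```

```text
t 10.05 tcp [ 0.5362 -0.0586  0.0273] lane [ 16.1 -10.1] F [-1.81  3.19  2.02] Flane -3.32 Tq [ 0.66  0.4  -0.16] w 0.068
```

Emit:
{"api": "move_arm", "payload": {"steps": [[-0.0005, 0, 0, 0, 0, 0, 80], [-0.001, 0, 0, 0, 0, 0, 80]]}}

```text
time_s: 10.25
tcp_pos: [0.5363, -0.059, 0.0273]
eef_rot: [-2.123, -2.314, -0.001]
wrist_force: [-2.1, 5.5, 1.5]
grip_width: 0.0682
```

```bash
python3 n.py
```

```text
t 10.25 tcp [ 0.5363 -0.059   0.0273] lane [ 16.5 -10.1] F [-2.1   5.53  1.5 ] Flane -5.68 Tq [ 1.03  0.49 -0.11] w 0.0682
```

Emit:
{"api": "move_arm", "payload": {"steps": [[-0.0005, 0, 0, 0, 0, 0, 80], [-0.0005, 0, 0, 0, 0, 0, 80]]}}

```text
time_s: 10.45
tcp_pos: [0.5362, -0.0591, 0.0273]
eef_rot: [-2.123, -2.314, -0.002]
wrist_force: [-2.2, 5.3, 2.2]
grip_width: 0.0679
```

```bash
python3 n.py
```

```text
t 10.45 tcp [ 0.5362 -0.0591  0.0273] lane [ 16.6 -10.1] F [-2.19  5.29  2.16] Flane -5.45 Tq [ 1.09  0.51 -0.13] w 0.0679
```

Emit:
{"api": "move_arm", "payload": {"steps": [[-0.0005, 0, 0, 0, 0, 0, 80], [-0.0005, 0, 0, 0, 0, 0, 80]]}}

```text
time_s: 10.65
tcp_pos: [0.5363, -0.0593, 0.0273]
eef_rot: [-2.122, -2.314, -0.002]
wrist_force: [-3.2, 5.2, 1.5]
grip_width: 0.0681
```

```bash
python3 n.py
```

```text
t 10.65 tcp [ 0.5363 -0.0593  0.0273] lane [ 16.7 -10.1] F [-3.18  5.16  1.54] Flane -5.4 Tq [ 1.16  0.53 -0.13] w 0.0681
```

Emit:
{"api": "move_arm", "payload": {"steps": [[-0.0003, 0, 0, 0, 0, 0, 80], [-0.0003, 0, 0, 0, 0, 0, 80]]}}

```text
time_s: 10.85
tcp_pos: [0.5362, -0.0593, 0.0273]
eef_rot: [-2.122, -2.314, -0.003]
wrist_force: [-2.4, 5.8, 1.0]
grip_width: 0.0682
```

```bash
python3 n.py
```

```text
t 10.85 tcp [ 0.5362 -0.0593  0.0273] lane [ 16.7 -10.1] F [-2.43  5.84  1.03] Flane -6.02 Tq [ 1.24  0.55 -0.12] w 0.0682
```

Emit:
{"api": "move_arm", "payload": {"steps": [[-0.0005, 0, 0, 0, 0, 0, 80], [-0.001, 0, 0, 0, 0, 0, 80]]}}

```text
time_s: 11.05
tcp_pos: [0.5363, -0.0595, 0.0273]
eef_rot: [-2.121, -2.314, -0.004]
wrist_force: [-2.4, 8.3, 2.2]
grip_width: 0.0683
```

```bash
python3 n.py;python3 look.py 7; python3 tf.py 7 .073;python3 n.py
```

```text
t 11.05 tcp [ 0.5363 -0.0595  0.0273] lane [ 17.  -10.1] F [-2.36  8.34  2.16] Flane -8.5 Tq [ 1.5   0.54 -0.16] w 0.0683
side 889 axis x at y=0: 73.3 mm, yaw err -0.04 deg y range [-0.103  0.068]
top 27 axis x at y=0: 73.0 mm, yaw err -0.08 deg y range [-0.099  0.07 ]
t 11.15 tcp [ 0.5363 -0.0596  0.0273] lane [ 17.  -10.1] F [-3.36  8.08  2.37] Flane -8.32 Tq [ 1.4   0.57 -0.1 ] w 0.0679
```

Emit:
{"api": "move_arm", "payload": {"steps": [[-0.0001, 0, 0, 0, 0, 0, 80], [-0.0001, 0, 0, 0, 0, 0, 80], [-0.0001, 0, 0, 0, 0, 0, 80], [-0.0001, 0, 0, 0, 0, 0, 80]]}}

```text
time_s: 11.55
tcp_pos: [0.5363, -0.0596, 0.0273]
eef_rot: [-2.121, -2.314, -0.004]
wrist_force: [-3.2, 8.2, 1.8]
grip_width: 0.068
```

```bash
python3 n.py
```

```text
t 11.55 tcp [ 0.5363 -0.0596  0.0273] lane [ 17.  -10.1] F [-3.16  8.17  1.79] Flane -8.4 Tq [ 1.43  0.53 -0.16] w 0.068
```

Emit:
{"api": "move_arm", "payload": {"steps": [[0, 0, 0, 0, 0, 0, 80], [0, 0, 0, 0, 0, 0, 80], [0, 0, 0, 0, 0, 0, 80], [0, 0, 0, 0, 0, 0, 80]]}}

```text
time_s: 11.95
tcp_pos: [0.5362, -0.0596, 0.0273]
eef_rot: [-2.121, -2.314, -0.003]
wrist_force: [-2.8, 7.2, 1.6]
grip_width: 0.0681
```

```bash
python3 n.py
```

```text
t 11.95 tcp [ 0.5362 -0.0596  0.0273] lane [ 17.  -10.2] F [-2.77  7.23  1.56] Flane -7.43 Tq [ 1.48  0.56 -0.15] w 0.0681
```

Emit:
{"api": "move_arm", "payload": {"steps": [[0, 0, 0, 0, 0, 0, 80], [0, 0, 0, 0, 0, 0, 80], [0, 0, 0, 0, 0, 0, 80], [0, 0, 0, 0, 0, 0, 80], [0, 0, 0, 0, 0, 0, 80]]}}

```text
time_s: 12.45
tcp_pos: [0.5362, -0.0596, 0.0272]
eef_rot: [-2.121, -2.314, -0.003]
wrist_force: [-2.2, 6.6, 1.9]
grip_width: 0.0687
```

```bash
python3 n.py
```

```text
t 12.45 tcp [ 0.5362 -0.0596  0.0272] lane [ 17.  -10.2] F [-2.2   6.58  1.89] Flane -6.74 Tq [ 1.44  0.5  -0.15] w 0.0687
```

Emit:
{"api": "move_arm", "payload": {"steps": [[-0.0003, 0, 0, 0, 0, 0, 80], [-0.0006, 0, 0, 0, 0, 0, 80], [-0.0006, 0, 0, 0, 0, 0, 80], [-0.0006, 0, 0, 0, 0, 0, 80]]}}

```text
time_s: 12.85
tcp_pos: [0.5362, -0.0597, 0.0272]
eef_rot: [-2.121, -2.314, -0.004]
wrist_force: [-3.0, 7.5, 2.1]
grip_width: 0.0685
```

```bash
python3 n.py
```

```text
t 12.85 tcp [ 0.5362 -0.0597  0.0272] lane [ 17.1 -10.2] F [-3.02  7.5   2.08] Flane -7.72 Tq [ 1.53  0.59 -0.22] w 0.0685
```

Emit:
{"api": "move_arm", "payload": {"steps": [[0, 0, 0, 0, 0, 0, 80], [0, 0, 0, 0, 0, 0, 80], [0, 0, 0, 0, 0, 0, 80], [0, 0, 0, 0, 0, 0, 80], [0, 0, 0, 0, 0, 0, 80]]}}

```text
time_s: 13.35
tcp_pos: [0.5363, -0.0597, 0.0273]
eef_rot: [-2.121, -2.314, -0.004]
wrist_force: [-3.1, 8.1, 1.3]
grip_width: 0.0685
```

```bash
python3 n.py
```

```text
t 13.35 tcp [ 0.5363 -0.0597  0.0273] lane [ 17.1 -10.1] F [-3.07  8.07  1.3 ] Flane -8.29 Tq [ 1.54  0.54 -0.22] w 0.0685
```

Emit:
{"api": "move_arm", "payload": {"steps": [[0, 0, 0, 0, 0, 0, 80], [0, 0, 0, 0, 0, 0, 80], [0, 0, 0, 0, 0, 0, 80], [0, 0, 0, 0, 0, 0, 80], [0, 0, 0, 0, 0, 0, 80]]}}

```text
time_s: 13.85
tcp_pos: [0.5363, -0.0597, 0.0273]
eef_rot: [-2.121, -2.314, -0.004]
wrist_force: [-3.3, 7.3, 1.7]
grip_width: 0.0686
```

```bash
python3 n.py
```

```text
t 13.85 tcp [ 0.5363 -0.0597  0.0273] lane [ 17.1 -10.1] F [-3.34  7.31  1.69] Flane -7.56 Tq [ 1.56  0.53 -0.19] w 0.0686
```

Emit:
{"api": "move_arm", "payload": {"steps": [[0.0005, 0, 0, 0, 0, 0, 80], [0.001, 0, 0, 0, 0, 0, 80], [0.0015, 0, 0, 0, 0, 0, 80], [0.002, 0, 0, 0, 0, 0, 80], [0.0025, 0, 0, 0, 0, 0, 80]]}}

```text
time_s: 14.35
tcp_pos: [0.5363, -0.0596, 0.0272]
eef_rot: [-2.123, -2.314, -0.001]
wrist_force: [-2.1, 5.0, 1.4]
grip_width: 0.0682
```

Emit:
{"api": "move_arm", "payload": {"steps": [[0.0005, 0, 0, 0, 0, 0, 80], [0.001, 0, 0, 0, 0, 0, 80], [0.0015, 0, 0, 0, 0, 0, 80], [0.002, 0, 0, 0, 0, 0, 80], [0.0025, 0, 0, 0, 0, 0, 80]]}}

```text
time_s: 14.85
tcp_pos: [0.5363, -0.0592, 0.0272]
eef_rot: [2.125, 2.313, -0.001]
wrist_force: [-0.7, 1.9, 0.0]
grip_width: 0.0683
```

```bash
python3 n.py
```

```text
t 14.85 tcp [ 0.5363 -0.0592  0.0272] lane [ 16.6 -10.1] F [-0.71  1.89  0.02] Flane -1.94 Tq [0.34 0.23 0.02] w 0.0683
```

Emit:
{"api": "move_arm", "payload": {"steps": [[0.0005, 0, 0, 0, 0, 0, 80], [0.001, 0, 0, 0, 0, 0, 80], [0.0015, 0, 0, 0, 0, 0, 80], [0.002, 0, 0, 0, 0, 0, 80], [0.0025, 0, 0, 0, 0, 0, 80]]}}

```text
time_s: 15.35
tcp_pos: [0.5366, -0.0563, 0.0275]
eef_rot: [2.124, 2.313, 0.0]
wrist_force: [-0.1, 0.1, 0.3]
grip_width: 0.0685
```

```bash
python3 n.py;python3 look.py 8; python3 tf.py 8 .073
```

```text
t 15.35 tcp [ 0.5366 -0.0563  0.0275] lane [13.8 -9.6] F [-0.06  0.11  0.28] Flane -0.11 Tq [ 0.06 -0.    0.01] w 0.0685
side 885 axis x at y=0: 71.7 mm, yaw err 0.07 deg y range [-0.103  0.064]
top 34 axis x at y=0: 71.9 mm, yaw err -0.07 deg y range [-0.099  0.071]
```

Emit:
{"api": "move_arm", "payload": {"steps": [[0.0005, 0, 0, 0, 0, 0, 80], [0.001, 0, 0, 0, 0, 0, 80], [0.002, 0, 0, 0, 0, 0, 80], [0.003, 0, 0, 0, 0, 0, 80], [0.004, 0, 0, 0, 0, 0, 80]]}}

```text
time_s: 15.95
tcp_pos: [0.5357, -0.0516, 0.0273]
eef_rot: [-2.124, -2.314, -0.0]
wrist_force: [0.2, 0.1, 0.2]
grip_width: 0.0684
```

Emit:
{"api": "move_arm", "payload": {"steps": [[0.002, 0, 0, 0, 0, 0, 80], [0.005, 0, 0, 0, 0, 0, 80], [0.009, 0, 0, 0, 0, 0, 80], [0.015, 0, 0, 0, 0, 0, 80], [0.025, 0, 0, 0, 0, 0, 80]]}}

```text
time_s: 16.45
tcp_pos: [0.5336, -0.0268, 0.0273]
eef_rot: [2.126, 2.313, -0.0]
wrist_force: [0.4, -0.9, -0.3]
grip_width: 0.0679
```

```bash
python3 n.py;python3 look.py 9; python3 tf.py 9 .073
```

```text
t 16.45 tcp [ 0.5336 -0.0268  0.0273] lane [-15.9 -10.2] F [ 0.37 -0.9  -0.3 ] Flane 0.93 Tq [-0.05 -0.02  0.01] w 0.0679
side 967 axis x at y=0: 71.8 mm, yaw err 0.10 deg y range [-0.103  0.059]
top 324 axis x at y=0: 71.8 mm, yaw err -0.30 deg y range [-0.012  0.072]
```

View pics/s9.png

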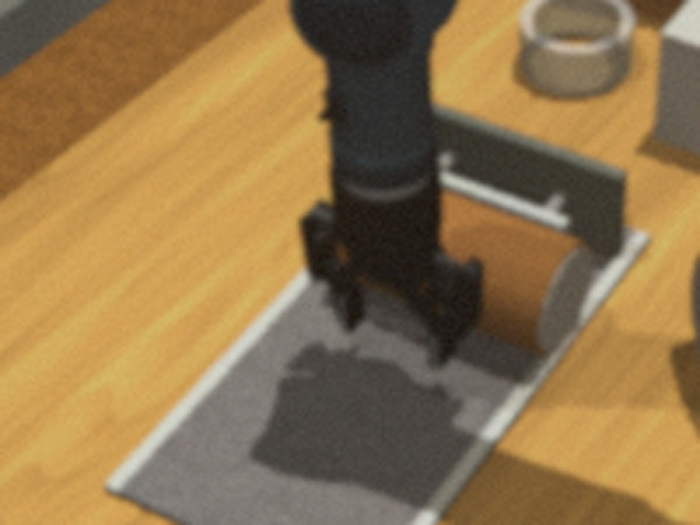

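Emit:
{"api": "move_arm", "payload": {"steps": [[0.03, 0, 0, 0, 0, 0, 80], [0.06, 0, -0.01, 0, 0, 0, 80], [0.08, 0, -0.05, 0, 0, 0, 100], [0.09, 0, -0.095, 0, 0, 0, 100], [0.13, 0, -0.12, 0, 0, 0, 100]]}}

```text
time_s: 17.05
tcp_pos: [0.5249, 0.0994, 0.1501]
eef_rot: [2.129, 2.303, 0.001]
wrist_force: [2.2, 0.1, 0.2]
grip_width: 0.0853
```

```bash
cat > g.py <<'E'
from h import *
from plant import *
import sys
o=get_obs();show(o);a=list(map(float,sys.argv[1:]));rel(o,a[:2],a[2],a[3])
E
python3 g.py .514 .308 .15 104
```

```text
t 17.05 tcp [0.5249 0.0994 0.1501] lane [-142.3   -8.7] F [2.21 0.05 0.15] Flane 0.12 Tq [-0.   -0.06  0.01] w 0.0853
shift mm [208.8   5.5  -0.5] turn [ 0.21  0.2  -9.5 ]
```

Emit:
{"api": "move_arm", "payload": {"steps": [[0.05, 0.001, 0, 0, 0, -5, 100], [0.1, 0.003, 0, 0, 0, -9.5, 100], [0.15, 0.005, 0, 0, 0, -9.5, 100], [0.18, 0.005, 0, 0, 0, -9.5, 100], [0.18, 0.005, 0, 0, 0, -9.5, 100]]}}

```text
time_s: 17.55
tcp_pos: [0.5092, 0.2903, 0.1483]
eef_rot: [-1.91, -2.489, -0.007]
wrist_force: [-0.5, 0.1, -0.1]
grip_width: 0.0858
```

```bash
python3 g.py .514 .308 .15 104;python3 - <<'E'
from h import *
from plant import *
o=get_obs();im,d=get_image("wrist");c=calibration("wrist");cv2.imwrite("pics/w2.png",im);pickle.dump((im,d,c,o),open("w2.pkl","wb"))
P=cloud(c,d,o)[d>0]
for z0,z1 in((.078,.092),(.014,.026)):
    K=P[(abs(P[:,0]-.516)<.07)&(abs(P[:,1]-.295)<.07)&(P[:,2]>z0)&(P[:,2]<z1)];print(len(K),K.mean(0).round(4),K[:,2].std(),cv2.minAreaRect((K[:,:2]*1000).astype(np.float32)))
E
```

```text
t 17.55 tcp [0.5092 0.2903 0.1483] lane [-333.9   -9. ] F [-0.55  0.11 -0.11] Flane -0.15 Tq [0.03 0.01 0.03] w 0.0858
shift mm [15.8  9.2 -1.6] turn [ 0.08 -0.32  0.99]
2201 [0.5161 0.3097 0.0838] 0.001038173948425258 ((516.6694946289062, 308.7891845703125), (28.038026809692383, 34.59878158569336), 14.42678165435791)
4758 [0.5189 0.2908 0.0191] 0.0008247750782666395 ((520.9920654296875, 290.9720764160156), (70.28158569335938, 80.60238647460938), 13.476073265075684)
```

View pics/w2.png

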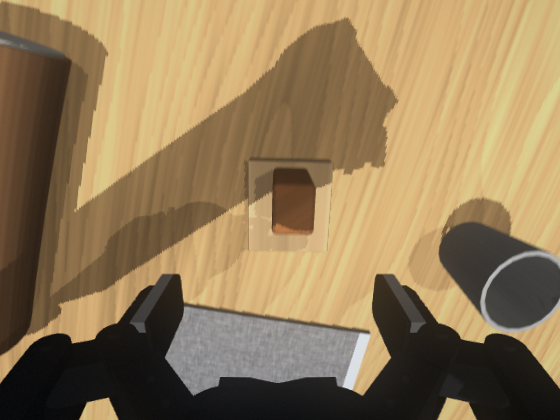

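```bash
python3 g.py .5165 .3088 .035 103.7
```

```text
t 17.6 tcp [0.5104 0.2864 0.1477] lane [-330.    -8.2] F [ 0.17 -1.04 -0.3 ] Flane 1.05 Tq [-0.01 -0.03  0.01] w 0.0852
shift mm [ 19.8  11.6 112.7] turn [ 0.02 -0.12  1.08]
```

Emit:
{"api": "move_arm", "payload": {"steps": [[0.0195, 0.0115, 0, 0, 0, 1, 100], [0.0195, 0.0115, 0.02, 0, 0, 1, 100], [0.0195, 0.0115, 0.02, 0, 0, 1, 100], [0.0195, 0.0115, 0.02, 0, 0, 1, 100]]}}

```text
time_s: 18.0
tcp_pos: [0.5184, 0.3018, 0.1265]
eef_rot: [1.95, 2.463, -0.005]
wrist_force: [0.2, -1.5, 0.6]
grip_width: 0.0853
```

```bash
python3 g.py .5165 .3088 .035 103.7
```

```text
t 18.0 tcp [0.5184 0.3018 0.1265] lane [-344.7    1. ] F [ 0.18 -1.49  0.61] Flane 1.5 Tq [-0.03 -0.02 -0.05] w 0.0853
shift mm [ 7.4 -0.1 91.5] turn [-0.12  0.12 -0.43]
```

Emit:
{"api": "move_arm", "payload": {"steps": [[0.0065, 0, 0.045, 0, 0, -0.4, 100], [0.0065, 0, 0.08, 0, 0, -0.4, 100], [0.0065, 0, 0.09, 0, 0, -0.4, 100], [0.0065, 0, 0.0915, 0, 0, -0.4, 100], [0.0065, 0, 0.0915, 0, 0, -0.4, 100]]}}

```text
time_s: 18.5
tcp_pos: [0.5181, 0.3108, 0.0373]
eef_rot: [1.939, 2.471, 0.003]
wrist_force: [0.0, 1.2, 0.3]
grip_width: 0.0853
```

```bash
python3 g.py .5165 .3088 .035 103.7
```

```text
t 18.5 tcp [0.5181 0.3108 0.0373] lane [-353.6    1.5] F [0.04 1.22 0.32] Flane -1.22 Tq [-0.    0.01 -0.  ] w 0.0853
shift mm [-1.5 -2.   2.3] turn [ 0.12 -0.03  0.04]
```

Emit:
{"api": "move_arm", "payload": {"steps": [[0, 0, 0, 0, 0, 0, 25], [0, 0, 0, 0, 0, 0, 20], [0, 0, 0, 0, 0, 0, 15], [0, 0, 0, 0, 0, 0, 15], [0, 0, 0, 0, 0, 0, 15]], "grip_force": 40}}

```text
time_s: 19.0
tcp_pos: [0.5172, 0.311, 0.0366]
eef_rot: [1.938, 2.472, 0.002]
wrist_force: [-0.4, 0.0, 3.4]
grip_width: 0.0277
```

```bash
python3 g.py .5165 .3088 .035 103.7
```

```text
t 19.0 tcp [0.5172 0.311  0.0366] lane [-353.9    0.6] F [-0.39  0.01  3.43] Flane -0.04 Tq [-0.07  0.17 -0.04] w 0.0277
shift mm [-2.  -1.2  1.6] turn [ 0.06 -0.02  0.09]
```

Emit:
{"api": "move_arm", "payload": {"steps": [[0, 0, -0.005, 0, 0, 0, 15], [0, 0, -0.02, 0, 0, 0, 15], [0, 0, -0.045, 0, 0, 0, 15], [0, 0, -0.06, 0, 0, 0, 15], [0, 0, -0.06, 0, 0, 0, 15]]}}

```text
time_s: 19.5
tcp_pos: [0.5188, 0.3122, 0.0991]
eef_rot: [1.937, 2.47, 0.009]
wrist_force: [0.2, 0.9, -2.9]
grip_width: 0.0276
```

```bash
python3 n.py -70 -8 90 94.8;python3 look.py 10; python3 tf.py 10 .073
```

```text
t 19.5 tcp [0.5188 0.3122 0.0991] lane [-355.     2.3] F [ 0.24  0.9  -2.85] Flane -0.88 Tq [ 0.07 -0.04 -0.01] w 0.0276
shift mm [-279.7  -55.8    8.3] turn [ 0.34 -0.14  8.99]
side 2157 axis x at y=0: 71.2 mm, yaw err -0.34 deg y range [-0.102  0.074]
top 1570 axis x at y=0: 71.5 mm, yaw err -0.35 deg y range [-0.098  0.071]
```

View pics/t10.png

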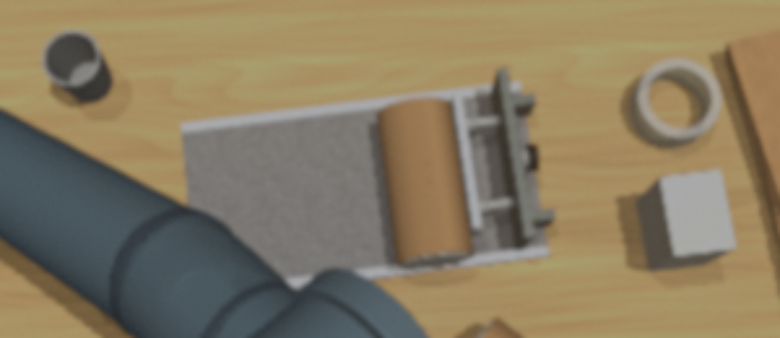

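Emit:
{"api": "move_arm", "payload": {"steps": [[-0.025, -0.005, 0, 0, 0, 3, 15], [-0.065, -0.012, 0, 0, 0, 6, 15], [-0.11, -0.02, 0, 0, 0, 8.8, 15], [-0.155, -0.03, 0, 0, 0, 8.8, 15], [-0.2, -0.04, 0, 0, 0, 8.8, 15]]}}

```text
time_s: 20.1
tcp_pos: [0.5244, 0.1046, 0.0944]
eef_rot: [-2.121, -2.315, 0.003]
wrist_force: [1.0, -0.3, -2.2]
grip_width: 0.0276
```

Emit:
{"api": "move_arm", "payload": {"steps": [[-0.03, 0, 0, 0, 0, 0, 15], [-0.055, 0, 0, 0, 0, 0, 15], [-0.065, 0, 0, 0, 0, 0, 15], [-0.07, 0, 0, 0, 0, 0, 15], [-0.07, 0, 0, 0, 0, 0, 15]]}}

```text
time_s: 20.6
tcp_pos: [0.5314, 0.0377, 0.0953]
eef_rot: [-2.121, -2.316, 0.0]
wrist_force: [-0.2, 0.5, -3.0]
grip_width: 0.0277
```

```bash
python3 n.py -45 -12 43 94.95
```

```text
t 20.6 tcp [0.5314 0.0377 0.0953] lane [-80.3  -7.2] F [-0.2   0.48 -3.01] Flane -0.5 Tq [0.09 0.03 0.05] w 0.0277
shift mm [-35.3  -5.   52.3] turn [-0.04 -0.05  0.07]
```

Emit:
{"api": "move_arm", "payload": {"steps": [[-0.015, -0.005, 0.015, 0, 0, 0, 15], [-0.03, -0.005, 0.03, 0, 0, 0, 15], [-0.035, -0.005, 0.042, 0, 0, 0, 15], [-0.035, -0.005, 0.046, 0, 0, 0, 15], [-0.035, -0.005, 0.046, 0, 0, 0, 15]]}}

```text
time_s: 21.1
tcp_pos: [0.5291, 0.0026, 0.0487]
eef_rot: [-2.12, -2.315, 0.001]
wrist_force: [-0.1, 0.3, -1.7]
grip_width: 0.0273
```

```bash
python3 n.py -25.5 -12 43 94.95;python3 look.py 11; python3 - <<'E'
from h import *
from plant import *
o=get_obs();im,d=get_image("wrist");cv2.imwrite("pics/w11.png",im)
E
```

```text
t 21.1 tcp [0.5291 0.0026 0.0487] lane [-45.6 -12.3] F [-0.11  0.33 -1.7 ] Flane -0.34 Tq [0.08 0.02 0.01] w 0.0273
shift mm [-20.1   0.1   5.7] turn [-0.11 -0.08  0.08]
```

View pics/s11.png

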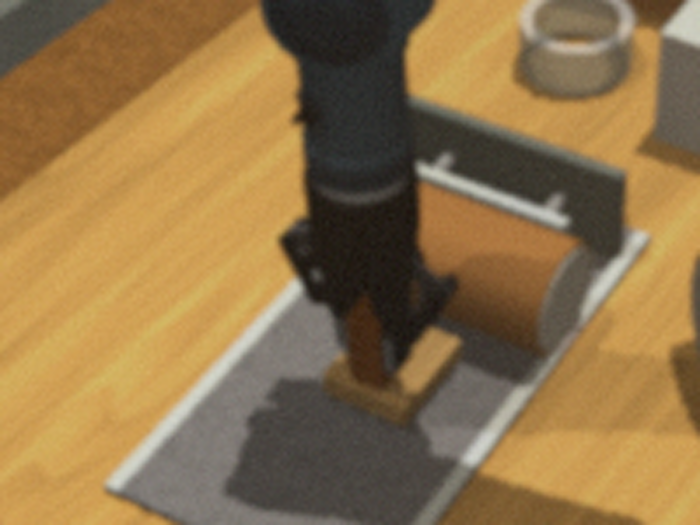

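View pics/w11.png

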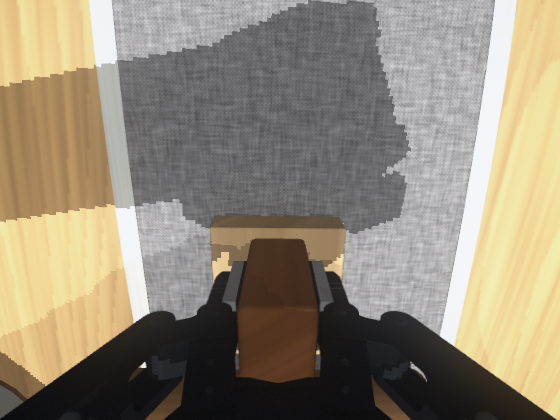

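Emit:
{"api": "move_arm", "payload": {"steps": [[-0.005, 0, 0, 0, 0, 0, 15], [-0.01, 0, 0.001, 0, 0, 0, 15], [-0.014, 0, 0.002, 0, 0, 0, 15], [-0.015, 0, 0.003, 0, 0, 0, 15], [-0.015, 0, 0.004, 0, 0, 0, 15]]}}

```text
time_s: 21.75
tcp_pos: [0.5312, -0.0137, 0.0457]
eef_rot: [2.123, 2.315, -0.0]
wrist_force: [0.3, 0.8, -1.3]
grip_width: 0.0276
```

```bash
python3 n.py -25.5 -12 43 94.95
```

```text
t 21.75 tcp [ 0.5312 -0.0137  0.0457] lane [-29.1 -11.5] F [ 0.35  0.75 -1.28] Flane -0.72 Tq [ 0.07 -0.07 -0.01] w 0.0276
shift mm [-3.6 -0.5  2.7] turn [-0.    0.01  0.01]
```

Emit:
{"api": "move_arm", "payload": {"steps": [[0, 0, 0.001, 0, 0, 0, 15], [0, 0, 0.0015, 0, 0, 0, 15]]}}

```text
time_s: 21.95
tcp_pos: [0.531, -0.0132, 0.0441]
eef_rot: [-2.122, -2.316, 0.0]
wrist_force: [0.1, 0.2, -2.9]
grip_width: 0.0277
```

```bash
python3 n.py -25.5 -12 43 94.95
```

```text
t 21.95 tcp [ 0.531  -0.0132  0.0441] lane [-29.6 -11.6] F [ 0.13  0.23 -2.87] Flane -0.22 Tq [0.04 0.03 0.02] w 0.0277
shift mm [-4.1 -0.4  1.1] turn [-0.02  0.    0.05]
```

Emit:
{"api": "move_arm", "payload": {"steps": [[0, 0, 0.0005, 0, 0, 0, 15], [0, 0, 0.001, 0, 0, 0, 15], [0, 0, 0.0015, 0, 0, 0, 15]]}}

```text
time_s: 22.25
tcp_pos: [0.5312, -0.0131, 0.0428]
eef_rot: [2.122, 2.316, 0.0]
wrist_force: [0.7, -0.0, -2.7]
grip_width: 0.0277
```

```bash
python3 n.py -25.5 -12 43 94.95
```

```text
t 22.25 tcp [ 0.5312 -0.0131  0.0428] lane [-29.7 -11.4] F [ 0.74 -0.02 -2.66] Flane 0.08 Tq [0.03 0.01 0.03] w 0.0277
shift mm [-4.2 -0.6 -0.2] turn [0.   0.   0.05]
```

Emit:
{"api": "move_arm", "payload": {"steps": [[-0.0003, 0, 0.0004, 0, 0, 0, 15], [-0.0005, 0, 0.0006, 0, 0, 0, 15]]}}

```text
time_s: 22.45
tcp_pos: [0.5313, -0.0133, 0.0426]
eef_rot: [-2.122, -2.316, -0.0]
wrist_force: [-1.6, 1.2, 2.5]
grip_width: 0.028
```

```bash
python3 n.py -25.5 -12 43 94.95;python3 look.py 12; python3 tf.py 12 .073
```

```text
t 22.45 tcp [ 0.5313 -0.0133  0.0426] lane [-29.6 -11.3] F [-1.64  1.22  2.49] Flane -1.35 Tq [0.18 0.28 0.02] w 0.028
shift mm [-4.  -0.7 -0.4] turn [ 0.01 -0.01  0.06]
side 1138 axis x at y=0: 71.6 mm, yaw err 0.04 deg y range [-0.103  0.01 ]
top 476 axis x at y=0: 72.3 mm, yaw err -1.07 deg y range [-0.032  0.072]
```

View pics/s12.png

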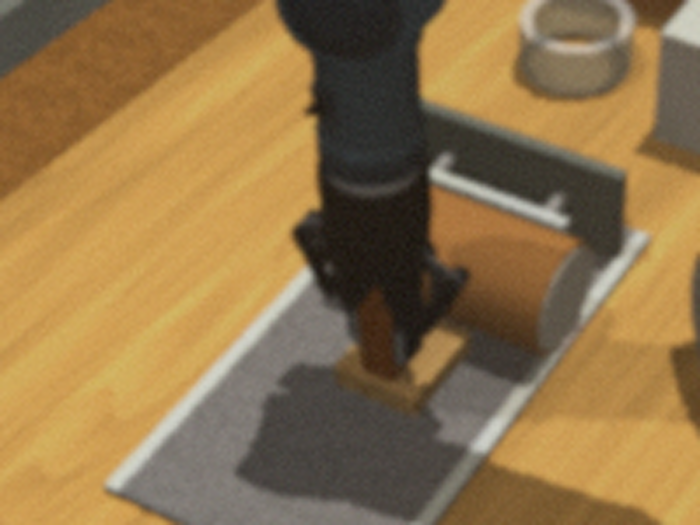

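Emit:
{"api": "move_arm", "payload": {"steps": [[-0.0005, 0, -0.0003, 0, 0, 0, 15], [-0.001, 0, -0.0003, 0, 0, 0, 15], [-0.0015, 0, -0.0003, 0, 0, 0, 15], [-0.002, 0, -0.0003, 0, 0, 0, 15]]}}

```text
time_s: 22.95
tcp_pos: [0.5317, -0.0157, 0.0426]
eef_rot: [2.122, 2.316, 0.001]
wrist_force: [0.5, 1.1, 0.7]
grip_width: 0.0274
```

```bash
python3 n.py -25.5 -12 43 94.95
```

```text
t 22.95 tcp [ 0.5317 -0.0157  0.0426] lane [-27.1 -11.2] F [0.51 1.14 0.73] Flane -1.1 Tq [ 0.18  0.03 -0.02] w 0.0274
shift mm [-1.6 -0.8 -0.4] turn [ 0.03 -0.01  0.04]
```

Emit:
{"api": "move_arm", "payload": {"steps": [[-0.0005, 0, 0, 0, 0, 0, 15], [-0.001, 0, 0, 0, 0, 0, 15]]}}

```text
time_s: 23.15
tcp_pos: [0.5317, -0.0162, 0.0426]
eef_rot: [-2.122, -2.316, -0.001]
wrist_force: [-0.5, 1.6, 1.4]
grip_width: 0.0275
```

```bash
python3 n.py -25.5 -12 43 94.95
```

```text
t 23.15 tcp [ 0.5317 -0.0162  0.0426] lane [-26.6 -11.2] F [-0.51  1.63  1.39] Flane -1.67 Tq [0.39 0.07 0.01] w 0.0275
shift mm [-1.1 -0.8 -0.4] turn [ 0.03 -0.04  0.07]
```

Emit:
{"api": "move_arm", "payload": {"steps": [[-0.0005, 0, 0, 0, 0, 0, 15], [-0.001, 0, 0, 0, 0, 0, 15]]}}

```text
time_s: 23.35
tcp_pos: [0.5317, -0.0165, 0.0426]
eef_rot: [-2.121, -2.317, -0.002]
wrist_force: [0.2, 3.2, 1.8]
grip_width: 0.0275
```

```bash
python3 n.py -25.5 -12 43 94.95;python3 look.py 13; python3 tf.py 13 .073; python3 - <<'E'
from h import *
im,ds,it,dt=pickle.load(open("v13.pkl","rb"));cv2.imwrite("pics/s13z.png",cv2.resize(im[160:230,225:325],None,fx=7,fy=7,interpolation=cv2.INTER_CUBIC))
E
```

```text
t 23.35 tcp [ 0.5317 -0.0165  0.0426] lane [-26.3 -11.3] F [0.18 3.21 1.75] Flane -3.19 Tq [0.73 0.05 0.03] w 0.0275
shift mm [-0.8 -0.7 -0.4] turn [ 0.03 -0.08  0.09]
side 1138 axis x at y=0: 71.9 mm, yaw err -0.10 deg y range [-0.103  0.008]
top 423 axis x at y=0: 72.8 mm, yaw err -0.96 deg y range [-0.026  0.072]
```

View pics/s13z.png

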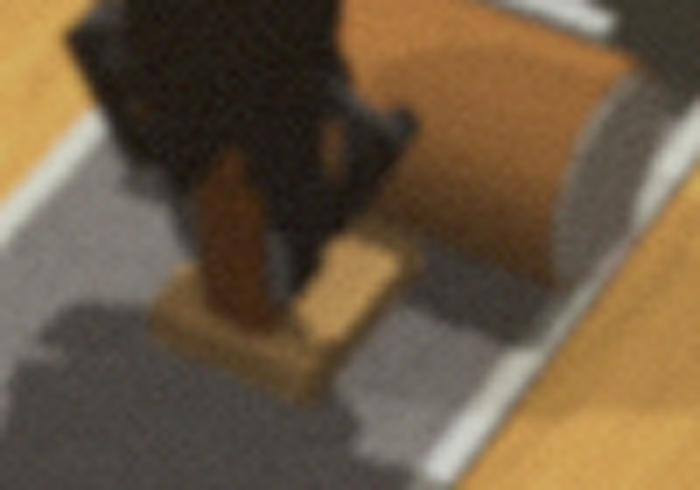

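Emit:
{"api": "move_arm", "payload": {"steps": [[0.0003, 0, 0, 0, 0, 0, 15], [0.0006, 0, 0, 0, 0, 0, 15], [0.0008, 0, 0, 0, 0, 0, 15], [0.0008, 0, 0, 0, 0, 0, 15]]}}

```text
time_s: 23.85
tcp_pos: [0.5317, -0.0166, 0.0426]
eef_rot: [2.122, 2.316, 0.001]
wrist_force: [0.0, 4.6, 1.2]
grip_width: 0.0274
```

```bash
python3 n.py -25.5 -12 43 94.95
```

```text
t 23.85 tcp [ 0.5317 -0.0166  0.0426] lane [-26.2 -11.2] F [0.02 4.57 1.17] Flane -4.55 Tq [0.82 0.04 0.07] w 0.0274
shift mm [-0.7 -0.8 -0.4] turn [ 0.03 -0.02  0.06]
```

Emit:
{"api": "move_arm", "payload": {"steps": [[0.0003, 0, 0, 0, 0, 0, 15], [0.0006, 0, 0, 0, 0, 0, 15], [0.0006, 0, 0, 0, 0, 0, 15]]}}

```text
time_s: 24.15
tcp_pos: [0.5317, -0.0166, 0.0426]
eef_rot: [2.122, 2.316, 0.0]
wrist_force: [-0.0, 2.4, 1.6]
grip_width: 0.0274
```

```bash
python3 n.py -25.5 -12 43 94.95
```

```text
t 24.15 tcp [ 0.5317 -0.0166  0.0426] lane [-26.2 -11.2] F [-0.04  2.43  1.57] Flane -2.43 Tq [ 0.59 -0.04  0.09] w 0.0274
shift mm [-0.7 -0.8 -0.4] turn [0.03 0.02 0.04]
```

Emit:
{"api": "move_arm", "payload": {"steps": [[0.0003, 0, 0, 0, 0, 0, 15], [0.0003, 0, 0, 0, 0, 0, 15]]}}

```text
time_s: 24.35
tcp_pos: [0.5317, -0.0165, 0.0426]
eef_rot: [2.122, 2.315, -0.0]
wrist_force: [-0.3, 1.3, 2.0]
grip_width: 0.0274
```

```bash
python3 n.py -25.5 -12 43 94.95
```

```text
t 24.35 tcp [ 0.5317 -0.0165  0.0426] lane [-26.3 -11.2] F [-0.31  1.26  1.99] Flane -1.28 Tq [ 0.4  -0.07  0.1 ] w 0.0274
shift mm [-0.8 -0.8 -0.4] turn [0.03 0.04 0.03]
```

Emit:
{"api": "move_arm", "payload": {"steps": [[0.0003, 0, 0, 0, 0, 0, 15], [0.0003, 0, 0, 0, 0, 0, 15], [0.0003, 0, 0, 0, 0, 0, 15]]}}

```text
time_s: 24.65
tcp_pos: [0.5317, -0.0165, 0.0426]
eef_rot: [2.123, 2.315, -0.0]
wrist_force: [0.9, -0.5, 2.6]
grip_width: 0.0277
```

```bash
python3 n.py -25.5 -12 43 94.95
```

```text
t 24.65 tcp [ 0.5317 -0.0165  0.0426] lane [-26.3 -11.2] F [ 0.86 -0.5   2.62] Flane 0.57 Tq [ 0.16 -0.13  0.09] w 0.0277
shift mm [-0.8 -0.8 -0.4] turn [0.02 0.05 0.01]
```

Emit:
{"api": "move_arm", "payload": {"steps": [[0, 0, 0, 0, 0, 0, 36], [0, 0, 0, 0, 0, 0, 45], [0, 0, 0, 0, 0, 0, 60], [0, 0, 0, 0, 0, 0, 80], [0, 0, 0, 0, 0, 0, 80]]}}

```text
time_s: 25.15
tcp_pos: [0.5311, -0.0158, 0.0423]
eef_rot: [-2.122, -2.316, 0.001]
wrist_force: [-0.2, 0.4, -0.0]
grip_width: 0.0683
```

```bash
python3 n.py -25.5 -12 43 94.95
```

```text
t 25.15 tcp [ 0.5311 -0.0158  0.0423] lane [-27.  -11.7] F [-0.23  0.45 -0.01] Flane -0.46 Tq [ 0.01  0.05 -0.02] w 0.0683
shift mm [-1.5 -0.3 -0.7] turn [-0.03  0.    0.04]
```

Emit:
{"api": "move_arm", "payload": {"steps": [[0, 0, -0.01, 0, 0, 0, 80], [0, 0, -0.03, 0, 0, 0, 80], [0, 0, -0.06, 0, 0, 0, 80], [0, 0, -0.1, 0, 0, 0, 80], [0.03, 0, -0.13, 0, 0, 0, 80]]}}

```text
time_s: 25.65
tcp_pos: [0.5302, 0.0093, 0.1749]
eef_rot: [2.13, 2.305, -0.001]
wrist_force: [0.3, -0.4, 0.5]
grip_width: 0.0682
```

Emit:
{"api": "move_arm", "payload": {"steps": [[0.04, 0, 0, 0, 0, 0, 80], [0.08, 0, 0, 0, 0, 0, 80], [0.12, 0, 0, 0, 0, 0, 80], [0.14, 0, 0, 0, 0, 0, 80], [0.14, 0, 0, 0, 0, 0, 80]]}}

```text
time_s: 26.15
tcp_pos: [0.5155, 0.1589, 0.1739]
eef_rot: [-2.112, -2.324, -0.005]
wrist_force: [-0.2, -0.1, -0.7]
grip_width: 0.0682
```

```bash
python3 n.py;python3 look.py 14; python3 tf.py 14 .073; python3 - <<'E'
from h import *
from plant import *
im,ds,it,dt=pickle.load(open("v14.pkl","rb"));cv2.imwrite("pics/s14z.png",cv2.resize(im[140:230,205:325],None,fx=6,fy=6,interpolation=cv2.INTER_CUBIC))
for n,d in(("side",ds),("top",dt)):
    P=cloud(calibration(n),d)[d>0];L=np.c_[(P[:,:2]-LC)@LX,(P[:,:2]-LC)@LY,P[:,2]]*1000
    K=L[(L[:,0]>-70)&(L[:,0]<30)&(abs(L[:,1])<80)&(L[:,2]>18)&(L[:,2]<34)];print(n,len(K),cv2.minAreaRect(K[:,:2].astype(np.float32)))
    K=L[(L[:,0]>-70)&(L[:,0]<20)&(abs(L[:,1])<80)&(L[:,2]>84)];print(n,'grip',len(K),K.mean(0) if len(K) else'')
E
```

```text
t 26.15 tcp [0.5155 0.1589 0.1739] lane [-202.4  -13.3] F [-0.15 -0.08 -0.66] Flane 0.07 Tq [ 0.08  0.04 -0.01] w 0.0682
side 2168 axis x at y=0: 71.7 mm, yaw err -0.31 deg y range [-0.103  0.074]
top 1595 axis x at y=0: 71.9 mm, yaw err -0.41 deg y range [-0.098  0.071]
side 408 ((-9.597551345825195, -12.387649536132812), (71.92631530761719, 78.90235900878906), 89.59697723388672)
side grip 141 [-26.83618759 -14.02312194  91.03110583]
top 384 ((-8.522789001464844, -11.148265838623047), (73.3114242553711, 70.72940063476562), 0.007807222194969654)
top grip 114 [-23.24081805 -11.80044717  90.89062855]
```

View pics/s14z.png

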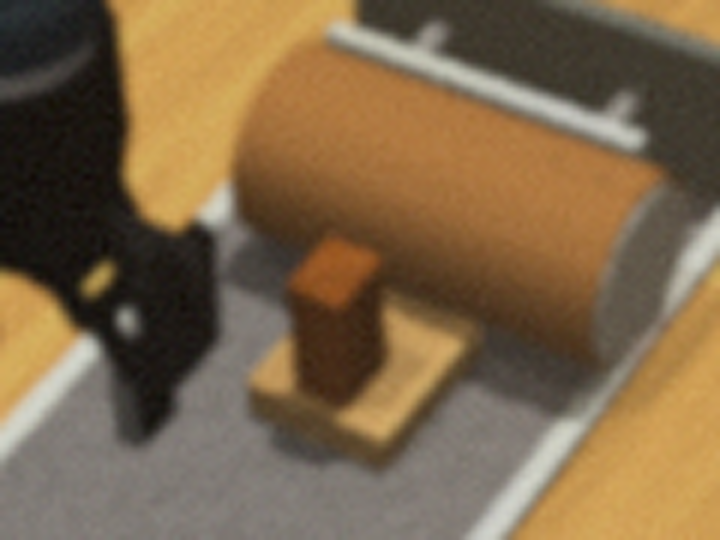

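View pics/t14.png

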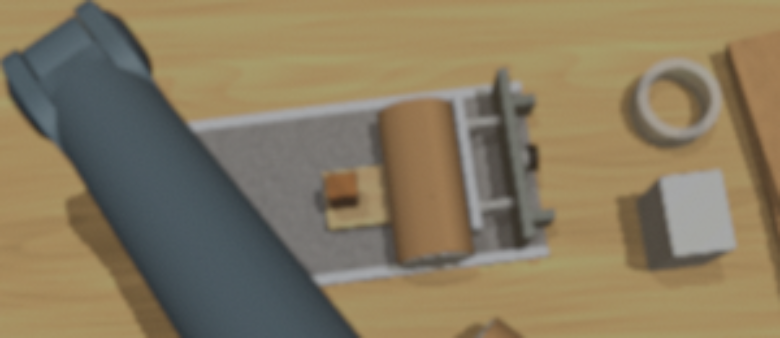

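The tube rests square on the pad at +72 mm, which is on the mark, and the chock stands behind it. The TCP sprang back 0.7 mm as the jaws opened, so there may be a hairline gap at the toe. I'll regrip, press lightly and release with a slight forward push left on.

```bash
python3 n.py -26.5 -11.5 110 94.9
```

```text
t 26.25 tcp [0.5166 0.1534 0.1729] lane [-196.9  -12.6] F [0.36 0.11 0.4 ] Flane -0.08 Tq [-0.03  0.01 -0.02] w 0.0681
shift mm [-170.3   -0.3   63. ] turn [0.02 0.05 0.16]
```

Emit:
{"api": "move_arm", "payload": {"steps": [[-0.04, 0, 0, 0, 0, 0, 80], [-0.08, 0, 0, 0, 0, 0, 80], [-0.12, 0, 0, 0, 0, 0, 80], [-0.16, 0, 0, 0, 0, 0, 80], [-0.17, 0, 0, 0, 0, 0, 80]]}}

```text
time_s: 26.75
tcp_pos: [0.5312, -0.0256, 0.172]
eef_rot: [2.136, 2.3, -0.007]
wrist_force: [1.3, -0.6, 0.4]
grip_width: 0.0683
```

Emit:
{"api": "move_arm", "payload": {"steps": [[0, 0, 0.01, 0, 0, 0, 80], [0, 0, 0.03, 0, 0, 0, 80], [0, 0, 0.05, 0, 0, 0, 80], [0, 0, 0.05, 0, 0, 0, 80]]}}

```text
time_s: 27.15
tcp_pos: [0.5281, -0.0143, 0.1193]
eef_rot: [-2.116, -2.314, 0.006]
wrist_force: [-1.0, -0.1, -0.0]
grip_width: 0.0685
```

```bash
python3 n.py -26.5 -11.5 43 94.9
```

```text
t 27.15 tcp [ 0.5281 -0.0143  0.1193] lane [-28.7 -14.7] F [-0.97 -0.09 -0.04] Flane 0.01 Tq [ 0.02 -0.01 -0.01] w 0.0685
shift mm [-2.4  3.7 76.3] turn [-0.39 -0.12  0.21]
```

Emit:
{"api": "move_arm", "payload": {"steps": [[-0.001, 0.0025, 0.01, 0, 0, 0, 80], [-0.001, 0.0025, 0.01, 0, 0, 0, 80], [-0.001, 0.0025, 0.01, 0, 0, 0, 80]]}}

```text
time_s: 27.45
tcp_pos: [0.5344, -0.016, 0.1129]
eef_rot: [2.122, 2.316, 0.001]
wrist_force: [-0.7, -0.5, 0.5]
grip_width: 0.0683
```

```bash
python3 n.py -26.5 -11.5 43 94.9
```

```text
t 27.45 tcp [ 0.5344 -0.016   0.1129] lane [-26.6  -8.5] F [-0.69 -0.5   0.52] Flane 0.44 Tq [ 0.03 -0.02 -0.03] w 0.0683
shift mm [-0.1 -3.1 69.9] turn [ 0.04 -0.01  0.13]
```

Emit:
{"api": "move_arm", "payload": {"steps": [[0, 0, 0.005, 0, 0, 0, 80], [0, 0, 0.01, 0, 0, 0, 80], [0, 0, 0.01, 0, 0, 0, 80], [0, 0, 0.01, 0, 0, 0, 80]]}}

```text
time_s: 27.85
tcp_pos: [0.5338, -0.0165, 0.1023]
eef_rot: [-2.122, -2.316, 0.0]
wrist_force: [0.3, -0.6, 0.0]
grip_width: 0.0683
```

```bash
python3 n.py -26.5 -11.5 43 94.9
```

```text
t 27.85 tcp [ 0.5338 -0.0165  0.1023] lane [-26.1  -9.1] F [ 0.28 -0.61  0.01] Flane 0.63 Tq [ 0.06 -0.   -0.01] w 0.0683
shift mm [ 0.4 -2.3 59.3] turn [-0.02 -0.01  0.09]
```

Emit:
{"api": "move_arm", "payload": {"steps": [[0.0005, -0.0024, 0.02, 0, 0, 0, 80], [0.0005, -0.0024, 0.04, 0, 0, 0, 80], [0.0005, -0.0024, 0.055, 0, 0, 0, 80], [0.0005, -0.0024, 0.059, 0, 0, 0, 80], [0.0005, -0.0024, 0.059, 0, 0, 0, 80]]}}

```text
time_s: 28.35
tcp_pos: [0.5311, -0.0161, 0.0429]
eef_rot: [-2.122, -2.315, 0.001]
wrist_force: [0.0, -0.2, 0.6]
grip_width: 0.0681
```

```bash
python3 n.py -26.5 -11.5 43 94.9
```

```text
t 28.35 tcp [ 0.5311 -0.0161  0.0429] lane [-26.7 -11.8] F [ 0.04 -0.23  0.61] Flane 0.24 Tq [0.04 0.01 0.01] w 0.0681
shift mm [-0.2  0.3 -0.1] turn [-0.07 -0.03  0.1 ]
```

Emit:
{"api": "move_arm", "payload": {"steps": [[0, 0, 0, 0, 0, 0, 25], [0, 0, 0, 0, 0, 0, 20], [0, 0, 0, 0, 0, 0, 15], [0, 0, 0, 0, 0, 0, 15], [0, 0, 0, 0, 0, 0, 15]], "grip_force": 30}}

```text
time_s: 28.85
tcp_pos: [0.5324, -0.016, 0.0444]
eef_rot: [2.122, 2.315, 0.002]
wrist_force: [-0.6, 0.4, 5.0]
grip_width: 0.0274
```

```bash
python3 n.py
```

```text
t 28.85 tcp [ 0.5324 -0.016   0.0444] lane [-26.7 -10.5] F [-0.63  0.35  4.96] Flane -0.4 Tq [ 0.04  0.23 -0.  ] w 0.0274
```

Emit:
{"api": "move_arm", "payload": {"steps": [[-0.0003, 0, 0, 0, 0, 0, 15], [-0.0006, 0, 0, 0, 0, 0, 15], [-0.0006, 0, 0, 0, 0, 0, 15]]}}

```text
time_s: 29.15
tcp_pos: [0.5324, -0.016, 0.0444]
eef_rot: [2.122, 2.316, 0.002]
wrist_force: [-0.2, 1.4, 6.2]
grip_width: 0.0278
```

```bash
python3 n.py
```

```text
t 29.15 tcp [ 0.5324 -0.016   0.0444] lane [-26.7 -10.5] F [-0.21  1.44  6.17] Flane -1.46 Tq [ 0.13  0.31 -0.04] w 0.0278
```

Emit:
{"api": "move_arm", "payload": {"steps": [[0, 0, -0.0006, 0, 0, 0, 15], [-0.0002, 0, -0.0012, 0, 0, 0, 15], [-0.0004, 0, -0.0012, 0, 0, 0, 15], [-0.0004, 0, -0.0012, 0, 0, 0, 15]]}}

```text
time_s: 29.55
tcp_pos: [0.5318, -0.0164, 0.0445]
eef_rot: [-2.121, -2.317, -0.002]
wrist_force: [1.0, 2.5, -0.0]
grip_width: 0.0275
```

```bash
python3 n.py
```

```text
t 29.55 tcp [ 0.5318 -0.0164  0.0445] lane [-26.4 -11.1] F [ 1.02  2.5  -0.03] Flane -2.41 Tq [ 0.57 -0.32  0.11] w 0.0275
```

Emit:
{"api": "move_arm", "payload": {"steps": [[-0.0003, 0, 0, 0, 0, 0, 15], [-0.0006, 0, 0, 0, 0, 0, 15], [-0.0006, 0, 0, 0, 0, 0, 15]]}}

```text
time_s: 29.85
tcp_pos: [0.5317, -0.0168, 0.0446]
eef_rot: [-2.121, -2.316, -0.002]
wrist_force: [1.7, 3.7, -1.0]
grip_width: 0.0278
```

```bash
python3 n.py
```

```text
t 29.85 tcp [ 0.5317 -0.0168  0.0446] lane [-25.9 -11.2] F [ 1.72  3.67 -0.95] Flane -3.52 Tq [ 0.85 -0.31  0.12] w 0.0278
```

Emit:
{"api": "move_arm", "payload": {"steps": [[0.0003, 0, 0.0003, 0, 0, 0, 15], [0.0006, 0, 0.0004, 0, 0, 0, 15], [0.0006, 0, 0.0004, 0, 0, 0, 15]]}}

```text
time_s: 30.15
tcp_pos: [0.5317, -0.0168, 0.0445]
eef_rot: [-2.122, -2.317, -0.001]
wrist_force: [-0.6, 4.4, 1.8]
grip_width: 0.0273
```

```bash
python3 n.py
```

```text
t 30.15 tcp [ 0.5317 -0.0168  0.0445] lane [-26.  -11.2] F [-0.64  4.35  1.82] Flane -4.39 Tq [ 0.85 -0.15  0.12] w 0.0273
```

Emit:
{"api": "move_arm", "payload": {"steps": [[0.0003, 0, 0, 0, 0, 0, 15], [0.0004, 0, 0, 0, 0, 0, 15], [0.0004, 0, 0, 0, 0, 0, 15]]}}

```text
time_s: 30.45
tcp_pos: [0.5317, -0.0167, 0.0444]
eef_rot: [2.122, 2.316, 0.0]
wrist_force: [1.3, 4.4, 3.0]
grip_width: 0.0274
```

```bash
python3 n.py
```

```text
t 30.45 tcp [ 0.5317 -0.0167  0.0444] lane [-26.  -11.2] F [1.29 4.35 2.98] Flane -4.23 Tq [ 0.83 -0.25  0.16] w 0.0274
```

Emit:
{"api": "move_arm", "payload": {"steps": [[0.0003, 0, -0.0003, 0, 0, 0, 15], [0.0005, 0, -0.0003, 0, 0, 0, 15], [0.0005, 0, -0.0003, 0, 0, 0, 15]]}}

```text
time_s: 30.75
tcp_pos: [0.5317, -0.0168, 0.0445]
eef_rot: [2.123, 2.315, 0.0]
wrist_force: [1.9, 2.7, -0.3]
grip_width: 0.0275
```

```bash
python3 n.py
```

```text
t 30.75 tcp [ 0.5317 -0.0168  0.0445] lane [-26.  -11.2] F [ 1.93  2.69 -0.32] Flane -2.52 Tq [ 0.61 -0.44  0.1 ] w 0.0275
```

Emit:
{"api": "move_arm", "payload": {"steps": [[0.0003, 0, 0, 0, 0, 0, 15], [0.0003, 0, 0, 0, 0, 0, 15]]}}

```text
time_s: 30.95
tcp_pos: [0.5317, -0.0167, 0.0445]
eef_rot: [2.123, 2.315, -0.001]
wrist_force: [2.2, 1.4, -0.7]
grip_width: 0.0274
```

```bash
python3 n.py
```

```text
t 30.95 tcp [ 0.5317 -0.0167  0.0445] lane [-26.1 -11.3] F [ 2.17  1.41 -0.68] Flane -1.23 Tq [ 0.42 -0.51  0.2 ] w 0.0274
```

Emit:
{"api": "move_arm", "payload": {"steps": [[0, 0, 0, 0, 0, 0, 36], [0, 0, 0, 0, 0, 0, 45], [0, 0, 0, 0, 0, 0, 60], [0, 0, 0, 0, 0, 0, 80], [0, 0, 0, 0, 0, 0, 80]]}}

```text
time_s: 31.45
tcp_pos: [0.5313, -0.0163, 0.0445]
eef_rot: [-2.123, -2.316, 0.001]
wrist_force: [0.2, 0.3, -0.0]
grip_width: 0.0687
```

```bash
python3 n.py
```

```text
t 31.45 tcp [ 0.5313 -0.0163  0.0445] lane [-26.5 -11.6] F [ 0.21  0.27 -0.02] Flane -0.25 Tq [-0.02 -0.03  0.07] w 0.0687
```

Emit:
{"api": "move_arm", "payload": {"steps": [[0, 0, -0.01, 0, 0, 0, 80], [0, 0, -0.03, 0, 0, 0, 80], [0, 0, -0.06, 0, 0, 0, 80], [0, 0, -0.1, 0, 0, 0, 80], [0.02, 0, -0.13, 0, 0, 0, 80]]}}

```text
time_s: 31.95
tcp_pos: [0.5308, 0.0008, 0.1772]
eef_rot: [2.127, 2.308, -0.0]
wrist_force: [0.5, 0.4, 0.0]
grip_width: 0.0681
```

Emit:
{"api": "move_arm", "payload": {"steps": [[0.04, 0, 0, 0, 0, 0, 80], [0.09, 0, 0, 0, 0, 0, 80], [0.14, 0, 0, 0, 0, 0, 80], [0.18, 0, 0, 0, 0, 0, 80], [0.2, 0, 0, 0, 0, 0, 80]]}}

```text
time_s: 32.45
tcp_pos: [0.5108, 0.2089, 0.1761]
eef_rot: [-2.114, -2.323, -0.005]
wrist_force: [0.2, 0.3, -0.8]
grip_width: 0.0684
```

```bash
python3 n.py;python3 look.py 15; python3 tf.py 15 .073; python3 - <<'E'
from h import *
from plant import *
im,ds,it,dt=pickle.load(open("v15.pkl","rb"));cv2.imwrite("pics/s15z.png",cv2.resize(im[140:230,205:325],None,fx=6,fy=6,interpolation=cv2.INTER_CUBIC))
for n,d in(("side",ds),("top",dt)):
    P=cloud(calibration(n),d)[d>0];L=np.c_[(P[:,:2]-LC)@LX,(P[:,:2]-LC)@LY,P[:,2]]*1000
    K=L[(L[:,0]>-70)&(L[:,0]<20)&(abs(L[:,1])<80)&(L[:,2]>84)];print(n,'grip',len(K),cv2.minAreaRect(K[:,:2].astype(np.float32)))
E
```

```text
t 32.45 tcp [0.5108 0.2089 0.1761] lane [-252.7  -14. ] F [ 0.16  0.28 -0.83] Flane -0.27 Tq [-0.02 -0.05 -0.01] w 0.0684
side 2162 axis x at y=0: 71.9 mm, yaw err -0.39 deg y range [-0.103  0.074]
top 1596 axis x at y=0: 72.2 mm, yaw err -0.36 deg y range [-0.098  0.071]
side grip 139 ((-24.190210342407227, -12.906167030334473), (36.0268440246582, 27.963001251220703), 0.1018729954957962)
top grip 114 ((-22.945486068725586, -11.446023941040039), (29.21768569946289, 32.297969818115234), 83.69971466064453)
```

View pics/s15z.png

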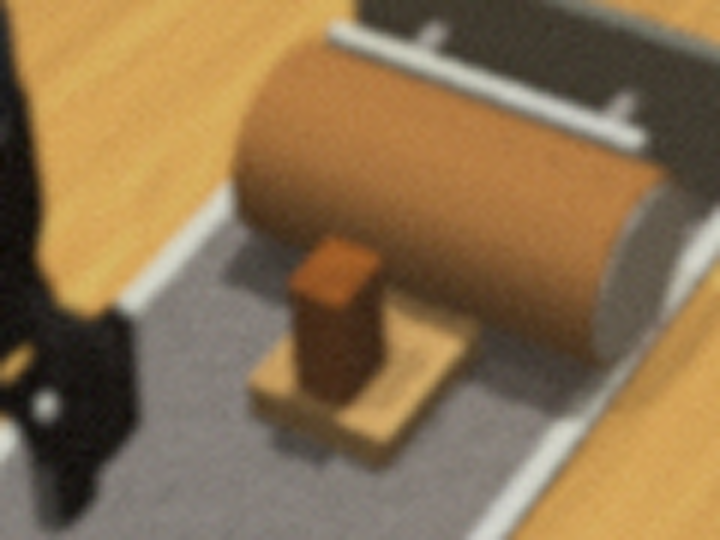

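View pics/t15.png

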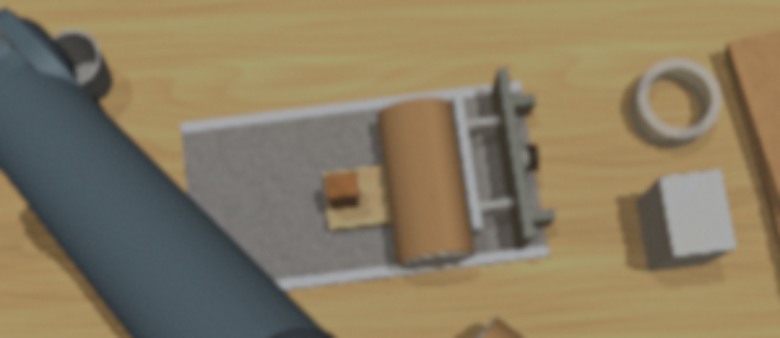

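The chock is on the lane with its toe against the tube (grip top at about (335,265) in the side crop). The tube is still on the mark and square on the pad, and the cup, tape and carton haven't moved. I'm handing in.

```bash
python3 -c "
from plant import *
print(sign_off())"
```

```text
the job is handed in; nothing more can be done
None
```

The job is handed in at about 32.5 s of the 72 s allowed. No verdict is reported, so these are my own measurements.

- **Rolling and pressing:** I rolled the smallest of the three tube-like objects, the one on the lane, up to the pad with two open fingers. It arrived about 1.5° askew, and pressing squared it against the pad. I held it about 2.7 s at a measured 6.7–8.5 N, averaging about 7.9 N; single readings scatter by about 0.8 N, and none passed 8.5 N.
- **Easing off:** I backed off at 5 mm/s and the tube did not spring back. Its axis came to rest at about x = +72 mm on the lane, on the mark (62–98 mm). It is square to the pad within about 0.1°. It sits 8 mm short of the mark's centre because I measured the pad face as set about 8 mm towards the tube.
- **Chock:** I set it behind the tube and slid it forward until the force showed contact. The tool sprang back 0.7 mm at the first release, so I regripped, pressed lightly (about 4.4 N) and released with a slight forward push left on. The final pictures put the chock's grip within 1–2 mm of where contact requires, which is the cameras' accuracy. That means toe contact rests on the force reading, not on the pictures.
- **Left alone:** The tape roll and carton look unmoved in the last views. The cup was partly hidden by the arm in the last one but showed no change.

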